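# Line the bottles up by height on the rail

### The job

Line up the four capped bottles that stand at the front of the bench on the rail's four round seats in order of height: the tallest on the seat beside the white end stop, and then ever shorter towards the other end. Set each one upright in the middle of its seat, and do not knock any of them over.

Things in the scene. Friction and masses are not known exactly. Their poses are not given: they have to be found in the camera images.
- bottle_125_mid (a point): the tallest of the four loose bottles: brown bottle with a black screw cap, 125 mm high in all, straight body 54 mm across up to 68 mm, then a sloping shoulder; upright-sided fixed cap 35 mm across from 103 to 125 mm, good to grip from above. It stands upright on the bench. The point is at its centre, on its axis, 62.5 mm above its foot; z runs up its axis.
- bottle_98_mid (a point): the second tallest of the four loose bottles: amber bottle with a white screw cap and a paper label, 98 mm high in all, straight body 42 mm across up to 70 mm, cap 32 mm across from 82 mm up. It stands upright on the bench. The point is at its centre, on its axis, 49 mm above its foot; z runs up its axis.
- bottle_75_mid (a point): the third tallest of the four loose bottles: slim white bottle with a screw cap, 75 mm high in all, straight body 32 mm across up to 40 mm, then a sloping shoulder, fixed cap 28 mm across from 61 mm up. It stands upright on the bench. The point is at its centre, on its axis, 37.5 mm above its foot; z runs up its axis.
- bottle_52_mid (a point): the shortest of the four loose bottles: smallest white vial with a screw cap, 52 mm high in all, body 24 mm across, fixed cap 26 mm across from 40 mm up. It stands upright on the bench. The point is at its centre, on its axis, 26 mm above its foot; z runs up its axis.
- seat_a_top (a point): seat a of the rail's four equal seats (row order a, b, c, d, 95 mm apart): flat fixed dark rubber disc 70 mm across with a thin grey ring. The rail is a flat grey metal bar 90 x 440 x 8 mm fixed to the bench; the discs stand 3 mm proud of it. The point is the centre of the disc's top, 11 mm above the bench; y runs along the rail, x across it.
- seat_b_top (a point): seat b of the rail's four equal seats (row order a, b, c, d, 95 mm apart): flat fixed dark rubber disc 70 mm across with a thin grey ring. The rail is a flat grey metal bar 90 x 440 x 8 mm fixed to the bench; the discs stand 3 mm proud of it. The point is the centre of the disc's top, 11 mm above the bench; y runs along the rail, x across it.
- seat_c_top (a point): seat c of the rail's four equal seats (row order a, b, c, d, 95 mm apart): flat fixed dark rubber disc 70 mm across with a thin grey ring. The rail is a flat grey metal bar 90 x 440 x 8 mm fixed to the bench; the discs stand 3 mm proud of it. The point is the centre of the disc's top, 11 mm above the bench; y runs along the rail, x across it.
- seat_d_top (a point): seat d of the rail's four equal seats (row order a, b, c, d, 95 mm apart): flat fixed dark rubber disc 70 mm across with a thin grey ring. The rail is a flat grey metal bar 90 x 440 x 8 mm fixed to the bench; the discs stand 3 mm proud of it. The point is the centre of the disc's top, 11 mm above the bench; y runs along the rail, x across it.
- end_stop_top (a point): the end stop: white upright plate, 80 mm wide across the rail, 5 mm thick, 60 mm high, fixed at one end of the rail (beyond seat a or beyond seat d, which varies), 63.5 mm from the centre of the nearest seat. The other end has only a small black screw head, 18 mm across and 8 mm high. The point is the middle of the plate's top edge.
Things that resemble listed ones, but are neither listed nor needed, are in the scene too. Leave any green look-alike of the part that bears bottle_98_mid alone.

How it is judged:
By the outcome, as a careful person would: the job done as asked, in the order asked, and still so for the second after the job is handed in, with the robot touching nothing.
It also fails if it takes over 114 s, if anything falls off the work surface, if the arm or the gripper's body presses on something with over 40 N, if the wrist force passes 120 N, or if a joint passes its speed limit or range.

### The arm

A 7-joint arm with a two-finger parallel gripper is mounted at the origin on a cart in front of the work surface, level with it; the furniture and walls round the work are solid. World frame = base frame: x ahead of the robot, y to its left, z up, the work surface at z = 0. Lengths are in m, angles in rad, forces in N, time in s.
With the tool pointing down it reaches from about 0.4 to 0.85 m from the base axis. Payload 10.4 kg.
Tool frame: the origin (TCP) lies midway between the tips of the shut fingers; the grasp point (between the pads) lies 19 mm behind it; z points along the fingers, y is the direction in which the jaws open and shut (so a half turn about z gives the same grasp; the last joint's range is limited). The gripper opens to 85 mm and grips with 20 to 120 N. Pads are 22 mm wide; open, the fingers measure 114 mm over their backs; the gripper's body (76 mm by 85 mm) begins 54 mm behind the grasp point. The pads swing forward as they close: fully open they stand 13 mm farther back than shut.
Start: joints at [1.213, 0.332, -0.065, 1.46, 0.022, 1.35, -0.088], TCP at [0.205, -0.59, 0.193] pointing down, gripper open.
Joint ranges: [-2.6, 2.6], [-0.5, 2.12], [-1.47, 1.34], [0.16, 2.42], [-1.27, 4.41], [0.06, 2.06], [-2.6, 2.6]. Speed limits (rad/s): [2.22, 2.22, 2.79, 2.79, 3.14, 3.14, 3.14].

### API

Orientations are given as a unit quaternion [x, y, z, w].
In Python, from workcell import manip, viewer gives the robot as it stands.
- The arm moves only by the tool move_arm, never from a script. Its argument "deltas" is a list of rows, each a list of 7 numbers: the shift along the tool's x, y, z in m, then the turn, a rotation vector about the tool's x, y, z in degrees, then the opening, from -1 (shut) to 1 (fully open). In form: [[dx, dy, dz, wx, wy, wz, gripper], ...]. A call has 1 to 10 rows; each row shifts and turns the commanded pose from where the row before left it, along the tool's axes as they then stand; what a row does not reach is not made up. A row lasts 1/8 s, in which the tool goes at most 62.5 mm and 10.7 degrees, less where a joint would pass 70% of its speed; a pose out of reach is approached as far as the arm can. A call with a gripper value outside its range is refused whole. The fingers move at their own pace and stop on an object; "force" is the grip in N (left out, the last holds). Time passes only in rows, so rows that do not move let the fingers close. It gives the time, the measured TCP pose, the force and the opening at its end, in the units of the state.
- manip.get_obs(): the state, without advancing time (a new reading comes with each control period).
- viewer.camera(name): name is "side" or "top"; returns (picture, depth): 480x640x3 uint8, red, green, blue; 480x640 float32, m along the optical axis (not along the pixel's ray), 0 where there is no reading.
- viewer.calibration(name): a dict with "fx", "fy", "cx", "cy" (pixels), "R" (3x3) and "t" (3): a world point X has camera coordinates R X + t. Camera axes: x right, y down, z forward; pixel columns grow to the right and rows downward; lengths in m; the calibration is good to about 2 mm. A picture is of the moment at which its call begins. calibration takes no time and is no camera call.
- manip.hand_in(): hands the job in, once; it reports no verdict.
The state is a dict: "clock": time; "joint_pos": joint angles; "joint_velocities": joint speeds; "tau": joint torques, N m; "position": TCP position; "ee_rot": TCP orientation; "ft_force": force on the tool from outside, world axes, zero at the start; "torque": the same for the moment, N m; "grip_width": opening from 0.0 (shut) to 1.0 (fully open).
Only numpy, scipy, OpenCV 4.12 (cv2) and the standard library are available. Lean on these libraries where they do the work, as an engineer would, in place of code of your own. Each camera call takes 0.05 s, during which the arm holds its last target.

## Working session

There is one attempt and no reset: what is moved stays moved. The work goes in short steps, Python scripts to look and compute and a tool call to move; the robot and the scene stay as the last step left them, time stands still between calls to the robot, and variables do not carry over. Pictures are saved under pics/ and viewed, and the job is handed in when it is done.

Besides the shell and the picture viewer there is one more tool, called after "Request:" as name([rows], argument=value, ...), one row to a line, values as JSON. move_arm: Moves the arm, as the interface text tells. Its arguments: {"type":"object","properties":{"deltas":{"type":"array"},"force":{"type":"number"}},"required":["deltas"]}

```bash
ls; mkdir -p pics; python3 - <<'E'
from workcell import manip, viewer
import cv2,numpy as np
for n in("top","side"):
    p,d=viewer.camera(n); cv2.imwrite(f"pics/{n}0.png",p[:,:,::-1]); np.savez(f"{n}0.npz",p=p,d=d)
    c=viewer.calibration(n); print(n,c)
print(manip.get_obs())
E
```

```text
pics
top {'fx': 531.1838732217496, 'fy': 531.1838732217496, 'cx': 317.5557458721604, 'cy': 240.8681236644017, 'R': array([[-0.01379279, -0.999768  ,  0.016544  ],
       [-0.9813905 ,  0.01036633, -0.19174259],
       [ 0.1915266 , -0.01888079, -0.9813058 ]]), 't': array([-0.04902975,  0.53851873,  1.1198833 ])}
side {'fx': 494.18829161174114, 'fy': 494.18829161174114, 'cx': 321.0388589396241, 'cy': 240.62647986598702, 'R': array([[ 0.99847424,  0.05497942,  0.00514415],
       [ 0.03648544, -0.58693075, -0.80881463],
       [-0.0414489 ,  0.80776826, -0.58804118]]), 't': array([-0.5679221 ,  0.01561596,  0.9433953 ])}
{'clock': 0.1, 'joint_pos': array([ 1.21341019,  0.33281877, -0.06473577,  1.46084136,  0.02161876,
        1.34987148, -0.088473  ]), 'joint_velocities': array([ 0.00088187, -0.00196929, -0.00085265,  0.00010585,  0.00039851,
        0.00023494,  0.0001796 ]), 'tau': array([ 1.31433284e-03, -6.26751566e+01,  4.94959415e-02, -3.92430460e+01,
        1.63897552e-02,  7.04268939e-03, -2.91222534e-05]), 'position': array([ 0.20524415, -0.58994968,  0.19229693]), 'ee_rot': array([ 9.86015291e-01,  1.66653713e-01, -1.33341992e-04, -6.06789537e-04]), 'ft_force': array([-0.48465999, -0.27993399, -0.19182985]), 'torque': array([ 0.06977229, -0.01303207, -0.04391455]), 'grip_width': 1.000454517919618}
```

View pics/top0.png

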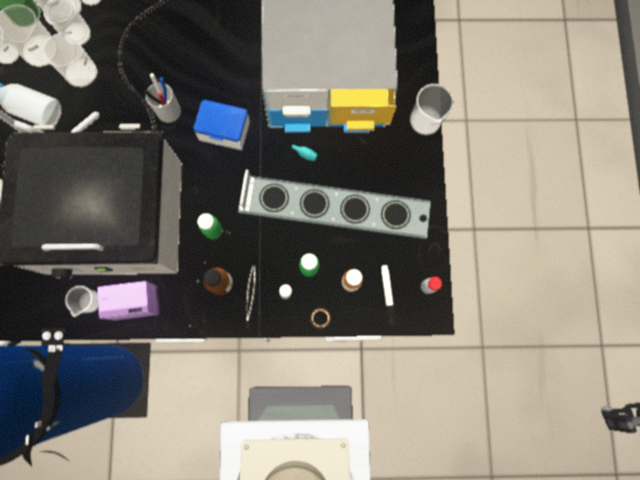

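View pics/side0.png

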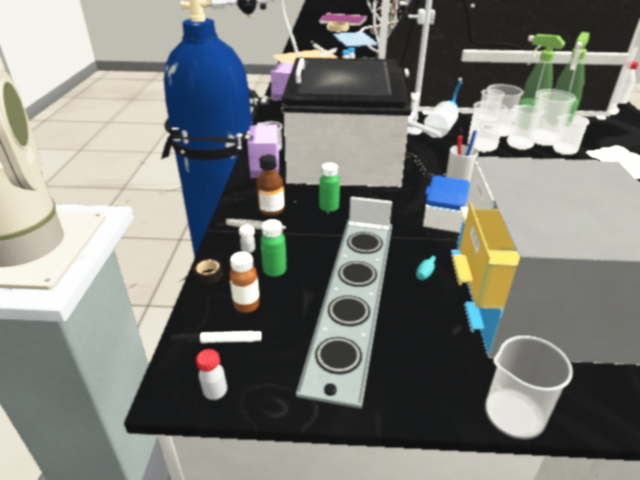

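```bash
cat > h.py <<'E'
from workcell import manip, viewer
import cv2,numpy as np
def ray(n,u,v,z):
    c=viewer.calibration(n);R=np.array(c['R']);t=np.array(c['t'])
    o=-R.T@t; d=R.T@np.array([(u-c['cx'])/c['fx'],(v-c['cy'])/c['fy'],1]); return o+d*(z-o[2])/d[2]
def proj(n,X):
    c=viewer.calibration(n);q=np.array(c['R'])@np.array(X)+c['t'];return np.array([c['fx']*q[0]/q[2]+c['cx'],c['fy']*q[1]/q[2]+c['cy']])
E
python3 - <<'E'
from h import *
t=np.load("top0.npz")['p'];s=np.load("side0.npz")['p']
a=cv2.resize(t[180:340,190:450,::-1],None,fx=3,fy=3,interpolation=cv2.INTER_CUBIC);cv2.imwrite("pics/tc.png",a)
a=cv2.resize(s[140:410,150:420,::-1],None,fx=2.2,fy=2.2,interpolation=cv2.INTER_CUBIC);cv2.imwrite("pics/sc.png",a)
for u,v,z in[(212,277,.125),(354,275,.098),(434,284,.075),(285,291,.052),(274,197,.011),(396,213,.011),(309,260,.1),(208,221,.1)]:print(u,v,ray("top",u,v,z).round(3))
E
```

```text
212 277 [0.451 0.162 0.125]
354 275 [ 0.455 -0.13   0.098]
434 284 [ 0.437 -0.303  0.075]
285 291 [0.428 0.016 0.052]
274 197 [0.651 0.043 0.011]
396 213 [ 0.61  -0.239  0.011]
309 260 [ 0.488 -0.036  0.1  ]
208 221 [0.574 0.177 0.1  ]
```

View pics/tc.png

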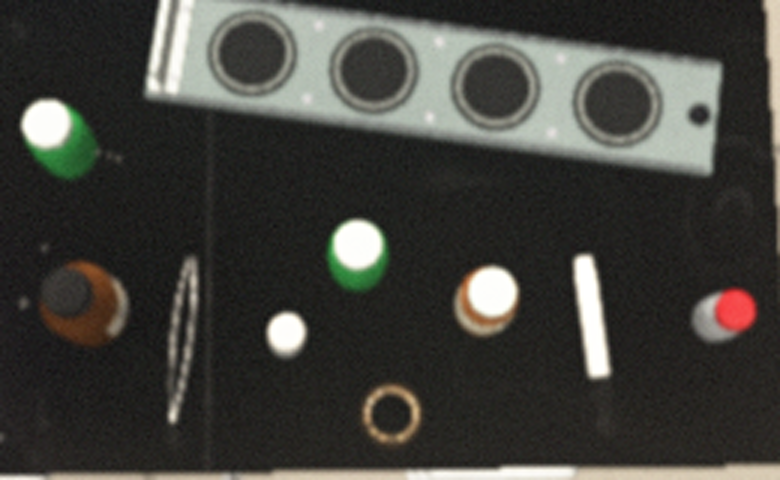

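View pics/sc.png

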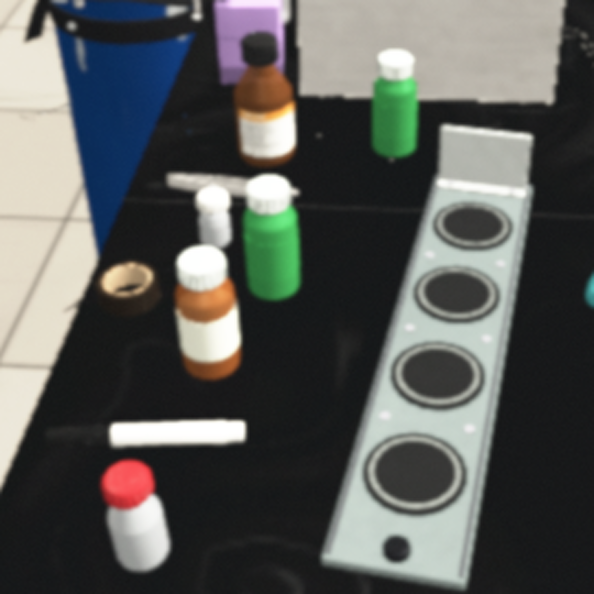

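The white end stop is at the +y end: top view (246,190). The black screw is at the other end (423,217).
- **125 mm:** the brown bottle with a black cap at top (216,280).
- **98 mm:** the bottle at (352,280). It is amber with a label, and the look-alikes at (309,265) and (210,226) are green.
- **75 mm:** the slim white bottle with a red cap at (431,285).
- **52 mm:** the white vial at (285,291).

The enlarged crops confirm this. Next I measure them.

```bash
cat >> h.py <<'E'
def cloud(n,d):
    c=viewer.calibration(n);R=np.array(c['R']);t=np.array(c['t'])
    v,u=np.mgrid[:480,:640]
    P=np.stack([(u-c['cx'])/c['fx']*d,(v-c['cy'])/c['fy']*d,d],-1)
    return (P-t)@R
E
python3 - <<'E'
from h import *
f=np.load("top0.npz");t=f['p'];d=f['d'];W=cloud("top",d)
S=np.load("side0.npz");WS=cloud("side",S['d'])
B={'125':(212,277,.125),'98':(354,275,.098),'75':(434,284,.075),'52':(285,291,.052),'g1':(309,260,.1),'g2':(208,221,.1)}
for k,(u,v,z) in B.items():
    x,y,_=ray("top",u,v,z)
    for nm,Wc,im in(("top",W,t),("side",WS,S['p'])):
        near=np.hypot(Wc[...,0]-x,Wc[...,1]-y)<.035
        m=near&(Wc[...,2]>z-.006)&(Wc[...,2]<z+.02)
        if m.sum()<3: print(k,nm,'none',Wc[...,2][near].max());continue
        P=Wc[m]; vs,us=np.nonzero(m)
        (cu,cv),r=cv2.minEnclosingCircle(np.stack([us,vs],1).astype(np.float32))
        print(k,nm,m.sum(),P.mean(0).round(4),'zmax',P[:,2].max().round(3),'pix',cu,cv,'r',r,'ray',ray(nm,cu,cv,z).round(4)[:2])
# seats
for nm,im,roi in(("top",t,(165,240,240,435)),("side",S['p'],(195,400,300,400))):
    g=cv2.cvtColor(im,cv2.COLOR_RGB2GRAY);a,b,c,e=roi
    m=(g[a:b,c:e]<100).astype(np.uint8)
    cs,h=cv2.findContours(m,cv2.RETR_CCOMP,cv2.CHAIN_APPROX_NONE)
    for q in cs:
        if len(q)>=25 and cv2.contourArea(q)>200 and cv2.contourArea(q)<2500:
            (u,v),ax,an=cv2.fitEllipse(q);u+=c;v+=a
            print(nm,'seat',round(u,1),round(v,1),np.round(ax,1),ray(nm,u,v,.011).round(4)[:2])
E
```

```text
125 top 216 [0.4522 0.1628 0.1238] zmax 0.129 pix 211.6564178466797 276.68994140625 r 8.51506519317627 ray [0.4518 0.1623]
125 side 141 [0.4536 0.162  0.124 ] zmax 0.127 pix 268.0 159.0 r 8.24631118774414 ray [0.4542 0.158 ]
98 top 182 [ 0.4518 -0.1292  0.0978] zmax 0.104 pix 353.547607421875 276.72222900390625 r 7.741721153259277 ray [ 0.4517 -0.1291]
98 side 274 [ 0.4524 -0.1294  0.0978] zmax 0.102 pix 241.5 259.5 r 10.79361629486084 ray [ 0.4526 -0.1299]
75 top 136 [ 0.4393 -0.3047  0.0745] zmax 0.08 pix 434.5 283.0 r 6.800835609436035 ray [ 0.439 -0.304]
75 side 340 [ 0.4394 -0.3064  0.0744] zmax 0.078 pix 207.5 358.5 r 11.423759460449219 ray [ 0.4396 -0.3068]
52 top 112 [0.4301 0.0165 0.0513] zmax 0.058 pix 285.0 290.0 r 6.082862854003906 ray [0.4303 0.0164]
52 side 119 [0.4302 0.0171 0.0511] zmax 0.055 pix 246.5 230.0 r 6.800835609436035 ray [0.4307 0.015 ]
g1 top 173 [ 0.4869 -0.0355  0.0976] zmax 0.102 pix 308.8018798828125 260.867919921875 r 7.850122928619385 ray [ 0.486  -0.0357]
g1 side 192 [ 0.4867 -0.0352  0.0981] zmax 0.101 pix 272.0 226.5 r 9.34087085723877 ray [ 0.4878 -0.0404]
g2 top 169 [0.5759 0.1838 0.0977] zmax 0.103 pix 205.4322052001953 220.74575805664062 r 7.76664924621582 ray [0.5747 0.1829]
g2 side 116 [0.5763 0.1845 0.098 ] zmax 0.101 pix 329.6000061035156 167.0 r 7.6656012535095215 ray [0.5758 0.18  ]
top seat 395.5 214.0 [20.5 21.5] [ 0.6074 -0.2378]
top seat 354.7 208.4 [20.7 21.2] [ 0.6216 -0.1435]
top seat 314.2 202.8 [20.7 21.4] [ 0.6359 -0.0498]
top seat 273.6 197.2 [20.5 21.4] [0.6504 0.0441]
side seat 338.0 354.1 [26.4 34.5] [ 0.6065 -0.2337]
side seat 348.5 309.5 [21.2 31.1] [ 0.6208 -0.1396]
side seat 357.1 272.5 [17.3 28.2] [ 0.6352 -0.0452]
side seat 364.5 241.5 [14.5 25.6] [0.6496 0.049 ]
```

Request:
move_arm([
  [0,0,-0.005,0,0,-10.4,1],
  [0,0,-0.005,0,0,-10.4,1],
  [0,0,-0.005,0,0,-10.4,1],
  [0,0,-0.005,0,0,-10.4,1],
  [0,0,-0.005,0,0,-10.3,1],
  [0,0,-0.005,0,0,-10.3,1],
  [0,0,0,0,0,0,1],
], force=50)

```text
clock: 0.98
position: [0.2053, -0.5903, 0.223]
ee_rot: [0.759, 0.652, 0.0, 0.0]
ft_force: [-0.5, -0.3, 0.2]
grip_width: 1.0
```

```bash
cat >> h.py <<'E'
from scipy.spatial.transform import Rotation as Ro
def to(*Xs):
    o=manip.get_obs();R=Ro.from_quat(o['ee_rot']).as_matrix();p=o['position']
    print('pos',p.round(4),'jaw yaw',np.degrees(np.arctan2(R[1,1],R[0,1])).round(1),'tilt',np.degrees(np.arccos(-R[2,2])).round(2),'w',round(o['grip_width'],3),'F',o['ft_force'].round(1),'t',o['clock'])
    for X in Xs:
        d=R.T@(np.array(X)-p); print(X,'tool delta',d.round(4),'rows',np.ceil(np.linalg.norm(d)/.06)); p=np.array(X)
E
python3 -c "
from h import *
to((.5,-.25,.22),(.4525,.162,.2),(.4525,.162,.097))"
```

```text
pos [ 0.2053 -0.5903  0.223 ] jaw yaw -8.7 tilt 0.01 w 1.0 F [-0.5 -0.3  0.2] t 0.975
(0.5, -0.25, 0.22) tool delta [0.3809 0.2399 0.003 ] rows 8.0
(0.4525, 0.162, 0.2) tool delta [ 0.4001 -0.1092  0.02  ] rows 7.0
(0.4525, 0.162, 0.097) tool delta [-0.    -0.     0.103] rows 2.0
```

Request:
move_arm([
  [0.042,0.027,0,0,0,0,1],
  [0.042,0.027,0,0,0,0,1],
  [0.042,0.027,0,0,0,0,1],
  [0.042,0.027,0,0,0,0,1],
  [0.042,0.027,0,0,0,0,1],
  [0.042,0.027,0,0,0,0,1],
  [0.042,0.026,0,0,0,0,1],
  [0.042,0.026,0,0,0,0,1],
  [0.045,0.026,0,0,0,0,1],
])

```text
clock: 2.1
position: [0.5004, -0.2484, 0.2226]
ee_rot: [0.76, 0.65, -0.0, -0.0]
ft_force: [0.6, -0.6, -0.6]
grip_width: 1.001
```

Request:
move_arm([
  [0.044,-0.012,0,0,0,0,1],
  [0.044,-0.012,0,0,0,0,1],
  [0.044,-0.012,0,0,0,0,1],
  [0.044,-0.012,0,0,0,0,1],
  [0.044,-0.012,0,0,0,0,1],
  [0.044,-0.012,0,0,0,0,1],
  [0.044,-0.012,0,0,0,0,1],
  [0.044,-0.012,0,0,0,0,1],
  [0.048,-0.013,0,0,0,0,1],
  [0,0,0,0,0,0,1],
])

```text
clock: 3.35
position: [0.4506, 0.1663, 0.2229]
ee_rot: [0.758, 0.653, 0.0, -0.0]
ft_force: [-0.0, -0.2, -1.6]
grip_width: 0.999
```

```bash
python3 -c "
from h import *
to((.4525,.162,.2),(.4525,.162,.097))
p,d=viewer.camera('side');cv2.imwrite('pics/s1.png',p[:,:,::-1])"
```

```text
pos [0.4506 0.1663 0.2229] jaw yaw -8.5 tilt 0.07 w 0.999 F [-0.  -0.2 -1.6] t 3.35
(0.4525, 0.162, 0.2) tool delta [-0.004   0.0025  0.0229] rows 1.0
(0.4525, 0.162, 0.097) tool delta [-1.00e-04  0.00e+00  1.03e-01] rows 2.0
```

View pics/s1.png

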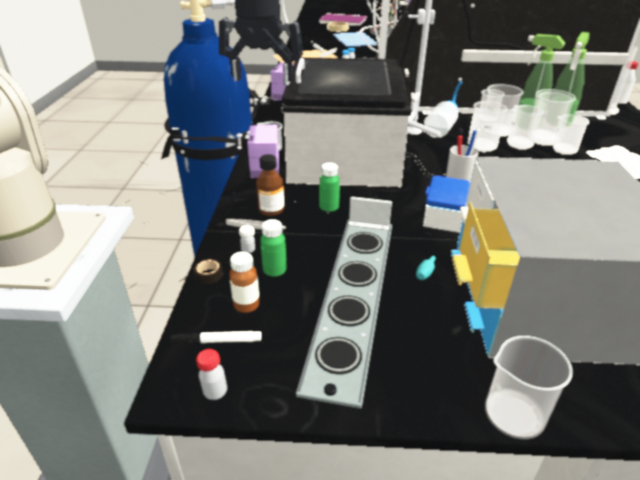

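The gripper, at about (260,45), is above the brown bottle's cap (268,160), and nothing has been disturbed. Descending now.

Request:
move_arm([
  [-0.004,0.002,0.03,0,0,0,1],
  [0,0,0.04,0,0,0,1],
  [0,0,0.03,0,0,0,1],
  [0,0,0.018,0,0,0,1],
  [0,0,0.008,0,0,0,1],
  [0,0,0,0,0,0,0.3],
  [0,0,0,0,0,0,-1],
  [0,0,0,0,0,0,-1],
  [0,0,0,0,0,0,-1],
  [0,0,0,0,0,0,-1],
])

```text
clock: 4.65
position: [0.4534, 0.158, 0.0972]
ee_rot: [0.758, 0.652, 0.0, 0.0]
ft_force: [-0.6, -0.1, -0.0]
grip_width: -0.002
```

Request:
move_arm([
  [0,0,0,0,0,0,-1],
  [0,0,0,0,0,0,-1],
  [0,0,0,0,0,0,-1],
])

```text
clock: 5.03
position: [0.4533, 0.158, 0.097]
ee_rot: [0.758, 0.652, -0.0, 0.0]
ft_force: [0.1, -0.2, 0.5]
grip_width: -0.002
```

```bash
python3 -c "
from h import *
for n in('side','top'):
  p,d=viewer.camera(n);np.savez(n+'2.npz',p=p,d=d)
  q=p[90:240,180:340] if n=='side' else p[200:350,140:300]
  cv2.imwrite(f'pics/{n}2.png',cv2.resize(q[:,:,::-1],None,fx=4,fy=4,interpolation=cv2.INTER_CUBIC))"
```

```text
(no output)
```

View pics/side2.png

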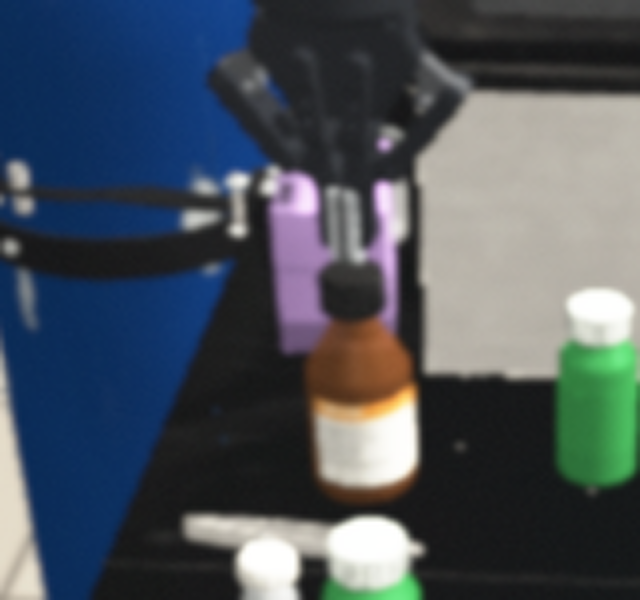

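View pics/top2.png

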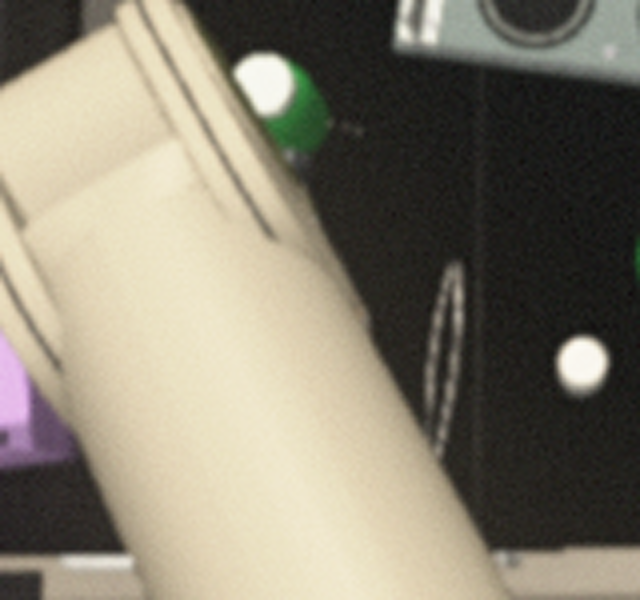

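```bash
python3 -c "
from h import *
o=manip.get_obs();print(o['position'],proj('side',o['position']),proj('side',(.4525,.162,.125)),o['joint_pos'])
W=cloud('side',np.load('side2.npz')['d']);W0=cloud('side',np.load('side0.npz')['d'])
for v in range(132,170,3): print(v,W[v,266].round(3),W0[v,266].round(3))
c=viewer.calibration('side');R=c['R'];print('cam',-R.T@c['t'])"
```

```text
[0.45332541 0.15796965 0.09699316] [268.34897175 171.59561563] [267.41108076 158.06373919] [ 0.38558248  0.18526164 -0.87507877  1.91593083  0.15854571  1.11113069
 -0.70219536]
132 [0.455 0.148 0.187] [0.418 0.364 0.091]
135 [0.454 0.153 0.178] [0.421 0.346 0.092]
138 [0.455 0.147 0.174] [0.423 0.331 0.091]
141 [0.454 0.149 0.168] [0.425 0.315 0.091]
144 [0.453 0.151 0.161] [0.426 0.309 0.086]
147 [0.454 0.148 0.155] [0.425 0.309 0.079]
150 [0.453 0.149 0.149] [0.426 0.305 0.073]
153 [0.452 0.151 0.141] [0.425 0.308 0.064]
156 [0.449 0.169 0.126] [0.448 0.172 0.125]
159 [0.451 0.156 0.126] [0.451 0.156 0.126]
162 [0.451 0.15  0.122] [0.451 0.15  0.122]
165 [0.45  0.153 0.114] [0.451 0.152 0.115]
168 [0.45  0.15  0.109] [0.451 0.15  0.109]
cam [ 0.60558853 -0.72165527  0.57030718]
```

The tips shut above the cap: the side view puts the finger ends at about (267,154), z ≈ 0.138, although the reported TCP z is 0.097. The bottle is untouched. I'll raise the tool and measure this tip offset against a clear background.

Request:
move_arm([
  [0,0,-0.04,0,0,0,-1],
  [0.03,0,-0.03,0,0,0,-1],
  [0,0,0,0,0,0,-1],
  [0,0,0,0,0,0,-1],
])

```text
clock: 5.62
position: [0.4575, 0.1871, 0.1663]
ee_rot: [0.758, 0.652, -0.001, -0.0]
ft_force: [0.4, -0.3, 0.2]
grip_width: -0.0
```

```bash
python3 -c "
from h import *
p,d=viewer.camera('side');np.savez('side3.npz',p=p,d=d)
o=manip.get_obs();P=o['position'];print(P,proj('side',P),o['joint_pos'].round(3))
q=p[40:190,180:340].copy();u,v=proj('side',P);q=cv2.resize(q,None,fx=4,fy=4,interpolation=cv2.INTER_CUBIC);cv2.circle(q,(int((u-180)*4),int((v-40)*4)),4,(255,0,0),1)
cv2.imwrite('pics/s3.png',q[:,:,::-1])
W=cloud('side',d);u=int(u)
for r in range(85,160,4): print(r,W[r,u-3:u+5:2].round(3).tolist())"
```

```text
[0.45734886 0.18667516 0.16600269] [270.41057733 133.69782625] [ 0.366  0.147 -0.903  1.797  0.121  1.257 -0.721]
85 [[0.455, 0.197, 0.259], [0.461, 0.179, 0.266], [0.465, 0.179, 0.266], [0.469, 0.176, 0.267]]
89 [[0.455, 0.19, 0.254], [0.461, 0.177, 0.259], [0.465, 0.177, 0.259], [0.469, 0.175, 0.26]]
93 [[0.456, 0.182, 0.249], [0.461, 0.176, 0.252], [0.465, 0.174, 0.253], [0.468, 0.176, 0.252]]
97 [[0.456, 0.178, 0.243], [0.46, 0.177, 0.244], [0.463, 0.183, 0.241], [0.467, 0.181, 0.242]]
101 [[0.456, 0.178, 0.235], [0.606, -0.722, 0.57], [0.463, 0.181, 0.235], [0.467, 0.182, 0.234]]
105 [[0.455, 0.179, 0.227], [0.459, 0.179, 0.227], [0.463, 0.179, 0.227], [0.466, 0.182, 0.227]]
109 [[0.455, 0.18, 0.219], [0.458, 0.182, 0.218], [0.463, 0.179, 0.22], [0.466, 0.181, 0.219]]
113 [[0.454, 0.18, 0.211], [0.458, 0.179, 0.212], [0.463, 0.176, 0.213], [0.465, 0.188, 0.208]]
117 [[0.37, 0.675, 0.002], [0.377, 0.672, 0.003], [0.383, 0.673, 0.003], [0.389, 0.671, 0.004]]
121 [[0.374, 0.648, 0.0], [0.381, 0.644, 0.002], [0.386, 0.645, 0.002], [0.392, 0.646, 0.002]]
125 [[0.414, 0.406, 0.091], [0.42, 0.404, 0.092], [0.424, 0.405, 0.091], [0.429, 0.406, 0.091]]
129 [[0.418, 0.381, 0.091], [0.423, 0.38, 0.092], [0.428, 0.378, 0.093], [0.432, 0.386, 0.09]]
133 [[0.421, 0.358, 0.091], [0.426, 0.358, 0.091], [0.431, 0.36, 0.091], [0.435, 0.36, 0.091]]
137 [[0.424, 0.338, 0.09], [0.429, 0.339, 0.09], [0.434, 0.338, 0.09], [0.438, 0.338, 0.09]]
141 [[0.428, 0.312, 0.092], [0.432, 0.314, 0.091], [0.437, 0.313, 0.092], [0.441, 0.316, 0.091]]
145 [[0.428, 0.307, 0.085], [0.606, -0.722, 0.57], [0.437, 0.308, 0.084], [0.442, 0.309, 0.084]]
149 [[0.428, 0.308, 0.074], [0.432, 0.31, 0.074], [0.437, 0.307, 0.075], [0.441, 0.31, 0.074]]
153 [[0.427, 0.308, 0.064], [0.432, 0.308, 0.064], [0.436, 0.309, 0.064], [0.441, 0.31, 0.064]]
157 [[0.451, 0.165, 0.126], [0.455, 0.166, 0.126], [0.459, 0.167, 0.125], [0.463, 0.167, 0.125]]
```

View pics/s3.png

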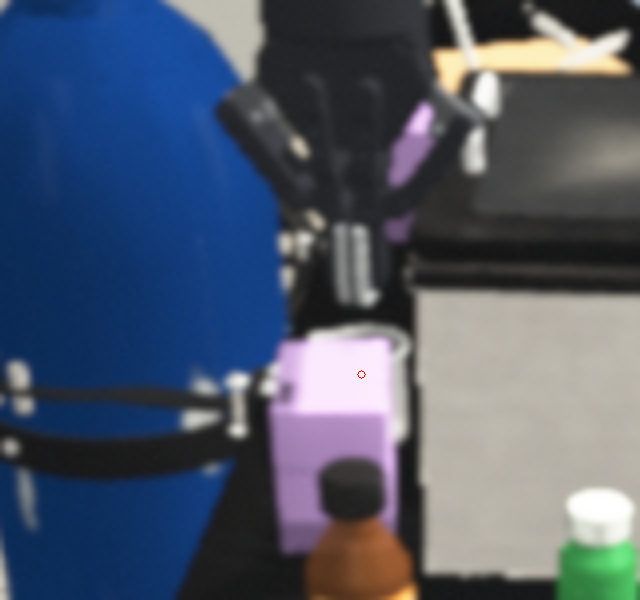

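With the tip clear of the background, its end is at (269,116), so z ≈ 0.206 against a reported 0.166. The true tips sit about 40 mm higher than reported, and xy agrees. I'll command z 40 mm lower and watch the force.

Request:
move_arm([
  [-0.025,-0.001,0,0,0,0,1],
  [0,0,0,0,0,0,1],
  [0,0,0,0,0,0,1],
  [0,0,0,0,0,0,1],
  [0,0,0.03,0,0,0,1],
  [0,0,0.03,0,0,0,1],
  [0,0,0,0,0,0,1],
])

```text
clock: 6.55
position: [0.4516, 0.1631, 0.1054]
ee_rot: [0.758, 0.652, -0.002, -0.001]
ft_force: [-0.4, 0.8, 1.0]
grip_width: 0.999
```

```bash
python3 -c "
from h import *
to((.4525,.162,.057))
p,d=viewer.camera('side')
cv2.imwrite('pics/s4.png',cv2.resize(p[90:240,180:340,::-1],None,fx=4,fy=4,interpolation=cv2.INTER_CUBIC))"
```

```text
pos [0.4516 0.1631 0.1054] jaw yaw -8.6 tilt 0.22 w 0.999 F [-0.4  0.8  1. ] t 6.55
(0.4525, 0.162, 0.057) tool delta [-0.0009  0.0013  0.0484] rows 1.0
```

View pics/s4.png

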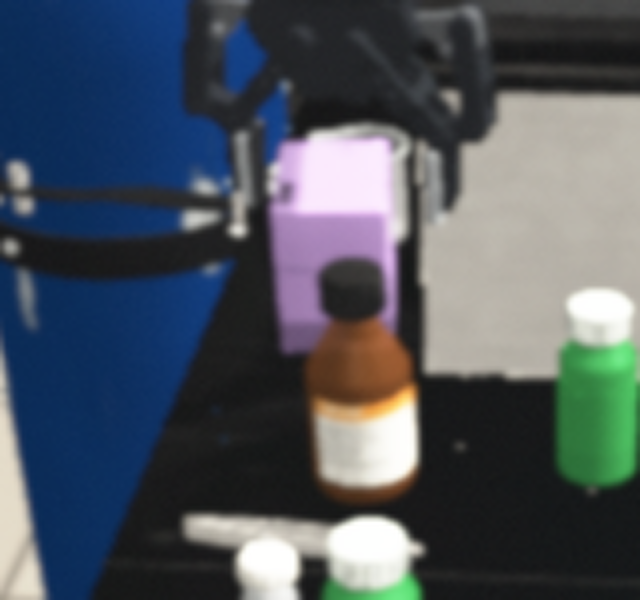

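```bash
python3 -c "
from h import *
print(proj('side',(.4573,.1867,.206)),proj('side',(.4525,.162,.125)), proj('side',(.4516,.1631,.155)))
g=np.load('side3.npz');W=cloud('side',g['d']);m=(W[...,2]>.207)&(W[...,2]<.23)&(abs(W[...,0]-.457)<.04)&(abs(W[...,1]-.187)<.04)
print(W[m].min(0),W[m].max(0),np.median(W[m],0)); vs,us=np.nonzero(m);print(us.min(),us.max(),vs.max())"
```

```text
[269.24571066 114.29985797] [267.41108076 158.06373919] [266.1323322  143.86413786]
[0.44401293 0.17566545 0.20720489] [0.47285009 0.19666054 0.22991227] [0.45915229 0.18073803 0.2199557 ]
262 277 115
```

Request:
move_arm([
  [-0.001,0.001,0.025,0,0,0,1],
  [0,0,0.015,0,0,0,1],
  [0,0,0.008,0,0,0,1],
  [0,0,0,0,0,0,0.3],
  [0,0,0,0,0,0,-1],
  [0,0,0,0,0,0,-1],
  [0,0,0,0,0,0,-1],
  [0,0,0,0,0,0,-1],
  [0,0,0,0,0,0,-1],
])

```text
clock: 7.72
position: [0.4543, 0.1622, 0.0598]
ee_rot: [0.758, 0.652, 0.0, 0.0]
ft_force: [-1.4, 0.4, 5.1]
grip_width: 0.383
```

```bash
python3 -c "
from h import *
to((.4525,.162,.057))
p,d=viewer.camera('side')
cv2.imwrite('pics/s5.png',cv2.resize(p[90:240,180:340,::-1],None,fx=4,fy=4,interpolation=cv2.INTER_CUBIC))"
```

```text
pos [0.4543 0.1622 0.0598] jaw yaw -8.6 tilt 0.06 w 0.383 F [-1.4  0.4  5.1] t 7.725
(0.4525, 0.162, 0.057) tool delta [-0.0005 -0.0018  0.0028] rows 1.0
```

View pics/s5.png

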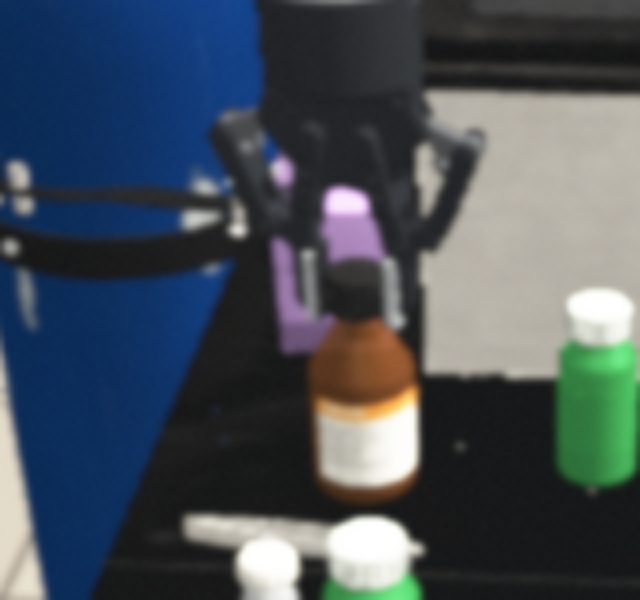

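The cap is gripped: opening 0.383 ≈ 33 mm, with the pads on either side of it at crop (310,285)/(392,295). Lifting.

Request:
move_arm([
  [0,0,-0.02,0,0,0,-1],
  [0,0,-0.04,0,0,0,-1],
  [0,0,-0.04,0,0,0,-1],
  [0,0,-0.02,0,0,0,-1],
  [0,0,0,0,0,0,-1],
])

```text
clock: 8.4
position: [0.4546, 0.1621, 0.1801]
ee_rot: [0.758, 0.652, 0.001, 0.001]
ft_force: [0.4, 0.4, -3.6]
grip_width: 0.384
```

```bash
python3 -c "
from h import *
to((.650,.046,.18),(.650,.046,.072))
"
```

```text
pos [0.4546 0.1621 0.1801] jaw yaw -8.6 tilt 0.15 w 0.384 F [ 0.4  0.4 -3.6] t 8.4
(0.65, 0.046, 0.18) tool delta [-0.0855  0.2106  0.0007] rows 4.0
(0.65, 0.046, 0.072) tool delta [-0.     -0.0003  0.108 ] rows 2.0
```

Request:
move_arm([
  [-0.01,0.025,0,0,0,0,-1],
  [-0.017,0.042,0,0,0,0,-1],
  [-0.017,0.042,0,0,0,0,-1],
  [-0.017,0.042,0,0,0,0,-1],
  [-0.014,0.034,0,0,0,0,-1],
  [-0.0105,0.0255,0,0,0,0,-1],
  [0,0,0.03,0,0,0,-1],
  [0,0,0.03,0,0,0,-1],
  [0,0,0,0,0,0,-1],
  [0,0,0,0,0,0,-1],
])

```text
clock: 9.65
position: [0.6494, 0.0461, 0.1195]
ee_rot: [0.758, 0.652, 0.0, -0.0]
ft_force: [0.5, -0.2, -2.1]
grip_width: 0.385
```

```bash
python3 -c "
from h import *
to((.650,.046,.072))
p,d=viewer.camera('side')
cv2.imwrite('pics/s6.png',cv2.resize(p[100:300,260:460,::-1],None,fx=3,fy=3,interpolation=cv2.INTER_CUBIC))
"
```

```text
pos [0.6494 0.0461 0.1195] jaw yaw -8.6 tilt 0.02 w 0.385 F [ 0.5 -0.2 -2.1] t 9.65
(0.65, 0.046, 0.072) tool delta [-0.0001  0.0006  0.0475] rows 1.0
```

View pics/s6.png

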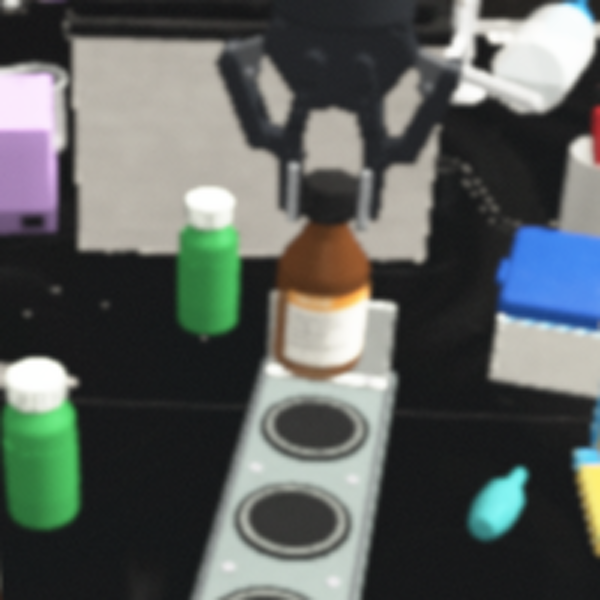

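The bottle hangs upright and vertical above seat a (foot near crop (320,370), seat (315,427)). Lowering in small steps.

Request:
move_arm([
  [0,0.0005,0.02,0,0,0,-1],
  [0,0,0.015,0,0,0,-1],
  [0,0,0.006,0,0,0,-1],
  [0,0,0.004,0,0,0,-1],
  [0,0,0,0,0,0,-1],
  [0,0,0,0,0,0,-1],
])

```text
clock: 10.45
position: [0.65, 0.0459, 0.0745]
ee_rot: [0.758, 0.652, 0.0, 0.0]
ft_force: [-0.2, 1.1, -2.3]
grip_width: 0.382
```

Request:
move_arm([
  [0,0,0.001,0,0,0,-1],
  [0,0,0.001,0,0,0,-1],
  [0,0,0,0,0,0,-1],
])

```text
clock: 10.82
position: [0.6497, 0.0458, 0.072]
ee_rot: [0.758, 0.652, -0.0, 0.0]
ft_force: [-0.2, 0.1, -3.6]
grip_width: 0.383
```

Request:
move_arm([
  [0,0,0.001,0,0,0,-1],
  [0,0,0,0,0,0,-1],
])

```text
clock: 11.08
position: [0.6498, 0.0458, 0.071]
ee_rot: [0.758, 0.652, 0.0, 0.0]
ft_force: [0.4, -0.3, -2.3]
grip_width: 0.379
```

```bash
python3 -c "
from h import *
to((.650,.046,.071))
p,d=viewer.camera('side')
cv2.imwrite('pics/s7.png',cv2.resize(p[100:300,260:460,::-1],None,fx=3,fy=3,interpolation=cv2.INTER_CUBIC))
"
```

```text
pos [0.6498 0.0458 0.071 ] jaw yaw -8.6 tilt 0.01 w 0.379 F [ 0.4 -0.3 -2.3] t 11.075
(0.65, 0.046, 0.071) tool delta [0.0003 0.0002 0.    ] rows 1.0
```

View pics/s7.png

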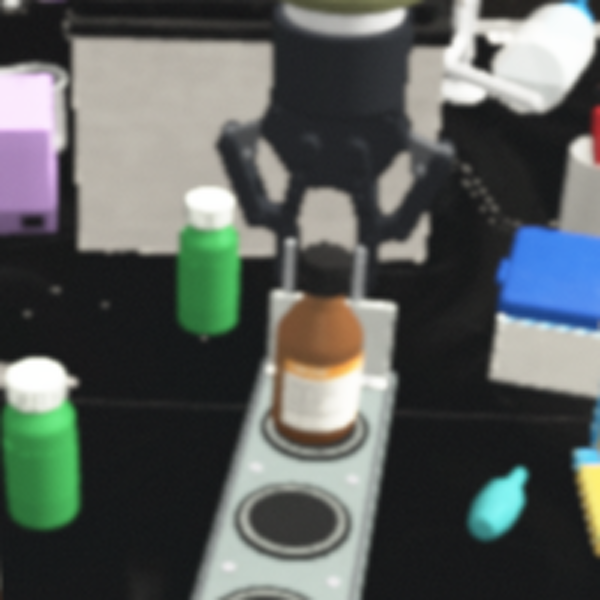

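Request:
move_arm([
  [0,0,0.001,0,0,0,-1],
  [0,0,0,0,0,0,-1],
])

```text
clock: 11.38
position: [0.65, 0.046, 0.071]
ee_rot: [0.758, 0.652, 0.0, 0.0]
ft_force: [-2.6, -0.9, 4.7]
grip_width: 0.386
```

Request:
move_arm([
  [0,0,0.001,0,0,0,-1],
  [0,0,0,0,0,0,-1],
])

```text
clock: 11.62
position: [0.6503, 0.0461, 0.0709]
ee_rot: [0.758, 0.652, 0.001, 0.001]
ft_force: [-5.0, -1.0, 12.1]
grip_width: 0.384
```

Request:
move_arm([
  [0,0,-0.0015,0,0,0,-1],
  [0,0,0,0,0,0,0.1],
  [0,0,0,0,0,0,0.4],
  [0,0,0,0,0,0,1],
  [0,0,0,0,0,0,1],
  [0,0,-0.03,0,0,0,1],
  [0,0,-0.05,0,0,0,1],
  [0,0,-0.03,0,0,0,1],
  [0,0,0,0,0,0,1],
])

```text
clock: 12.75
position: [0.6511, 0.0463, 0.1834]
ee_rot: [0.758, 0.652, 0.002, 0.001]
ft_force: [-0.4, 0.5, -0.6]
grip_width: 1.0
```

```bash
python3 -c "
from h import *
to((.452,-.1293,.18),(.452,-.1293,.0))
p,d=viewer.camera('side')
cv2.imwrite('pics/s8.png',cv2.resize(p[100:300,260:460,::-1],None,fx=3,fy=3,interpolation=cv2.INTER_CUBIC))
"
```

```text
pos [0.6511 0.0463 0.1834] jaw yaw -8.6 tilt 0.26 w 1.0 F [-0.4  0.5 -0.6] t 12.75
(0.452, -0.1293, 0.18) tool delta [-0.2034 -0.1705  0.0024] rows 5.0
(0.452, -0.1293, 0.0) tool delta [-0.0002 -0.0008  0.18  ] rows 4.0
```

View pics/s8.png

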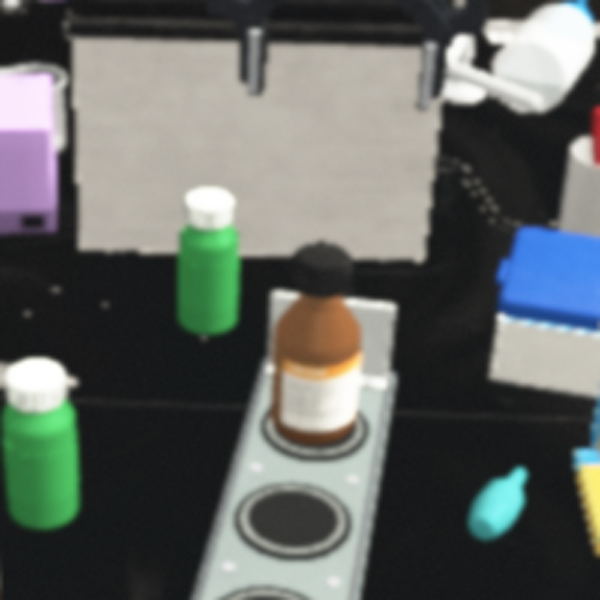

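The brown bottle stands upright in the middle of seat a: foot centre at about crop (318,428), ring centre (315,427). Next is the amber bottle, gripped by its straight body because its cap isn't described as fixed.

Request:
move_arm([
  [-0.02,-0.017,0,0,0,0,1],
  [-0.035,-0.029,0,0,0,0,1],
  [-0.04,-0.034,0,0,0,0,1],
  [-0.04,-0.034,0,0,0,0,1],
  [-0.04,-0.033,0,0,0,0,1],
  [-0.0285,-0.0235,0,0,0,0,1],
  [0,0,0.03,0,0,0,1],
  [0,0,0.03,0,0,0,1],
  [0,0,0,0,0,0,1],
])

```text
clock: 13.92
position: [0.4485, -0.1294, 0.1181]
ee_rot: [0.758, 0.652, -0.001, -0.002]
ft_force: [-0.1, -0.4, 1.4]
grip_width: 0.998
```

```bash
python3 -c "
from h import *
to((.452,-.1293,-.004))
p,d=viewer.camera('side')
cv2.imwrite('pics/s9.png',cv2.resize(p[150:350,150:350,::-1],None,fx=3,fy=3,interpolation=cv2.INTER_CUBIC))
"
```

```text
pos [ 0.4485 -0.1294  0.1181] jaw yaw -8.6 tilt 0.3 w 0.998 F [-0.1 -0.4  1.4] t 13.925
(0.452, -0.1293, -0.004) tool delta [0.0005 0.0041 0.1221] rows 3.0
```

View pics/s9.png

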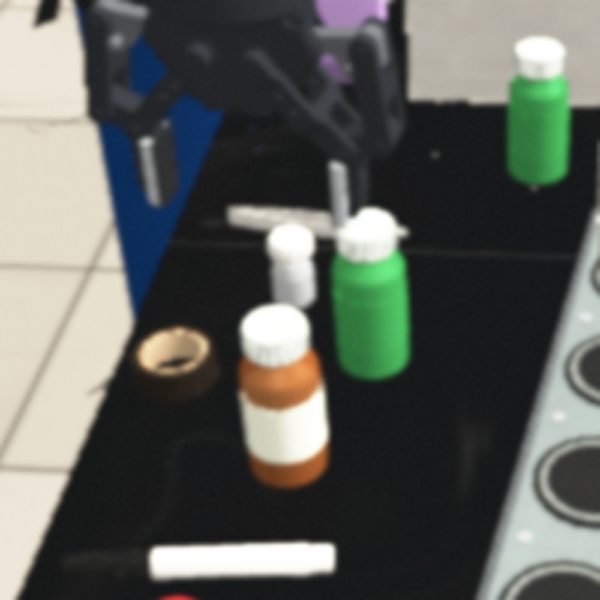

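The fingers straddle the amber bottle (crop (280,340)). The green one sits about 100 mm off to the side, clear of the gripper.

Request:
move_arm([
  [0,0.004,0,0,0,0,1],
  [0,0,0.03,0,0,0,1],
  [0,0,0.035,0,0,0,1],
  [0,0,0.03,0,0,0,1],
  [0,0,0.018,0,0,0,1],
  [0,0,0.008,0,0,0,1],
  [0,0,0,0,0,0,1],
])

```text
clock: 14.85
position: [0.455, -0.1305, -0.0001]
ee_rot: [0.758, 0.652, 0.0, 0.0]
ft_force: [0.5, 0.8, 0.5]
grip_width: 0.999
```

Request:
move_arm([
  [0,0,0,0,0,0,0.3],
  [0,0,0,0,0,0,-1],
  [0,0,0,0,0,0,-1],
  [0,0,0,0,0,0,-1],
  [0,0,0,0,0,0,-1],
])

```text
clock: 15.48
position: [0.4548, -0.1307, 0.0002]
ee_rot: [0.758, 0.652, -0.0, 0.0]
ft_force: [-2.0, 0.2, 7.2]
grip_width: 0.483
```

```bash
python3 -c "
from h import *
to((.452,-.1293,-.004))
p,d=viewer.camera('side')
cv2.imwrite('pics/s10.png',cv2.resize(p[150:350,150:350,::-1],None,fx=3,fy=3,interpolation=cv2.INTER_CUBIC))
"
```

```text
pos [ 4.548e-01 -1.307e-01  2.000e-04] jaw yaw -8.6 tilt 0.05 w 0.483 F [-2.   0.2  7.2] t 15.475
(0.452, -0.1293, -0.004) tool delta [ 0.001  -0.003   0.0042] rows 1.0
```

View pics/s10.png

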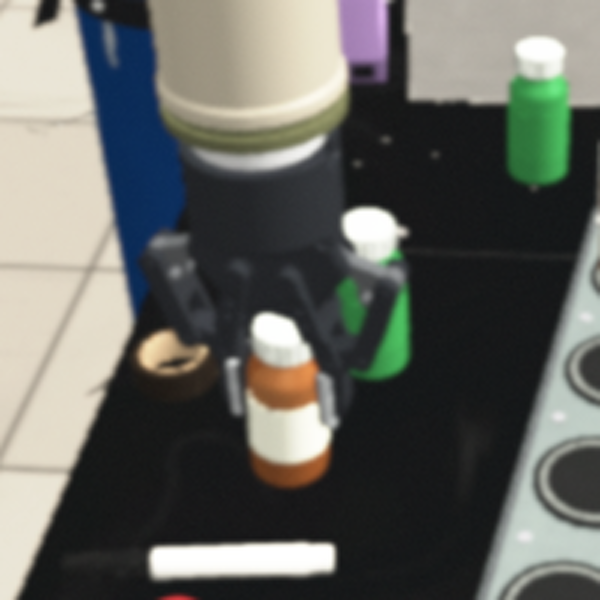

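Gripped on the body, opening 0.483 ≈ 41 mm. Lifting and moving to seat b.

Request:
move_arm([
  [0,0,-0.02,0,0,0,-1],
  [0,0,-0.04,0,0,0,-1],
  [0,0,-0.04,0,0,0,-1],
  [0,0,-0.02,0,0,0,-1],
  [0,0,0,0,0,0,-1],
])

```text
clock: 16.15
position: [0.4554, -0.1308, 0.1207]
ee_rot: [0.758, 0.652, 0.0, 0.001]
ft_force: [0.9, -0.2, -0.8]
grip_width: 0.477
```

```bash
python3 -c "
from h import *
to((.6354,-.049,.12),(.6354,-.049,.0115))
"
```

```text
pos [ 0.4554 -0.1308  0.1207] jaw yaw -8.6 tilt 0.17 w 0.477 F [ 0.9 -0.2 -0.8] t 16.15
(0.6354, -0.049, 0.12) tool delta [0.1079 0.1657 0.001 ] rows 4.0
(0.6354, -0.049, 0.0115) tool delta [ 1.000e-04 -3.000e-04  1.085e-01] rows 2.0
```

Request:
move_arm([
  [0.014,0.022,0,0,0,0,-1],
  [0.022,0.034,0,0,0,0,-1],
  [0.022,0.034,0,0,0,0,-1],
  [0.022,0.034,0,0,0,0,-1],
  [0.018,0.027,0,0,0,0,-1],
  [0.01,0.015,0,0,0,0,-1],
  [0,0,0.03,0,0,0,-1],
  [0,0,0.03,0,0,0,-1],
  [0,0,0,0,0,0,-1],
])

```text
clock: 17.27
position: [0.6324, -0.0485, 0.0557]
ee_rot: [0.758, 0.652, -0.002, -0.002]
ft_force: [0.1, 0.3, -1.5]
grip_width: 0.485
```

```bash
python3 -c "
from h import *
to((.6354,-.049,.0115))
p,d=viewer.camera('side')
cv2.imwrite('pics/s11.png',cv2.resize(p[120:320,260:460,::-1],None,fx=3,fy=3,interpolation=cv2.INTER_CUBIC))
"
```

```text
pos [ 0.6324 -0.0485  0.0557] jaw yaw -8.6 tilt 0.36 w 0.485 F [ 0.1  0.3 -1.5] t 17.275
(0.6354, -0.049, 0.0115) tool delta [-0.0001  0.0034  0.0442] rows 1.0
```

View pics/s11.png

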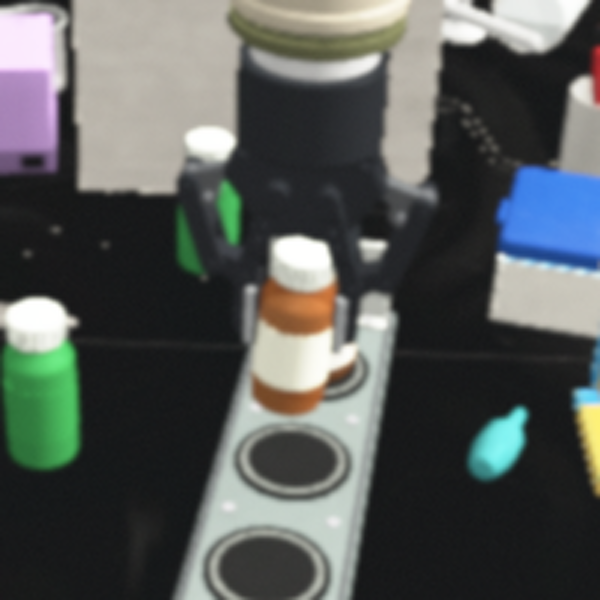

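Request:
move_arm([
  [0,0.0035,0,0,0,0,-1],
  [0,0,0.02,0,0,0,-1],
  [0,0,0.013,0,0,0,-1],
  [0,0,0.006,0,0,0,-1],
  [0,0,0.003,0,0,0,-1],
  [0,0,0,0,0,0,-1],
  [0,0,0,0,0,0,-1],
])

```text
clock: 18.2
position: [0.6387, -0.0491, 0.018]
ee_rot: [0.758, 0.652, 0.0, 0.0]
ft_force: [0.9, -0.4, -2.6]
grip_width: 0.483
```

```bash
python3 -c "
from h import *
to((.6354,-.049,.0115))
print(proj('side',(.6354,-.049,.013)),proj('side',(.6354,-.049,.11)))
p,d=viewer.camera('side')
cv2.imwrite('pics/s12.png',cv2.resize(p[170:320,285:435,::-1],None,fx=4,fy=4,interpolation=cv2.INTER_CUBIC))
"
```

```text
pos [ 0.6387 -0.0491  0.018 ] jaw yaw -8.6 tilt 0.04 w 0.483 F [ 0.9 -0.4 -2.6] t 18.2
(0.6354, -0.049, 0.0115) tool delta [-0.0004 -0.0033  0.0065] rows 1.0
[357.33246507 273.03542971] [360.18285496 227.60821388]
```

View pics/s12.png

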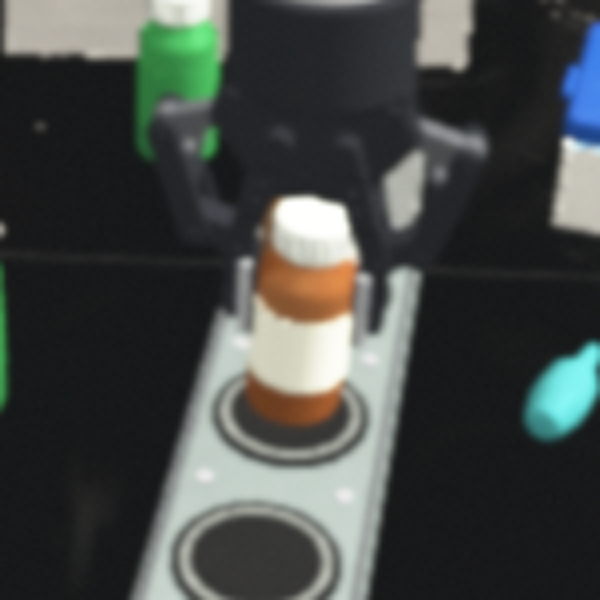

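Request:
move_arm([
  [0,-0.0033,0,0,0,0,-1],
  [0,0,0.003,0,0,0,-1],
  [0,0,0.001,0,0,0,-1],
  [0,0,0,0,0,0,-1],
  [0,0,0,0,0,0,-1],
])

```text
clock: 18.88
position: [0.6352, -0.0486, 0.0135]
ee_rot: [0.758, 0.652, 0.0, 0.0]
ft_force: [-0.5, 0.3, -1.7]
grip_width: 0.483
```

Request:
move_arm([
  [0,0,0.001,0,0,0,-1],
  [0,0,0.001,0,0,0,-1],
  [0,0,0,0,0,0,-1],
])

```text
clock: 19.25
position: [0.6351, -0.0486, 0.0116]
ee_rot: [0.758, 0.652, 0.0, 0.0]
ft_force: [0.4, 0.0, -0.0]
grip_width: 0.479
```

Request:
move_arm([
  [0,0,0.001,0,0,0,-1],
  [0,0,0,0,0,0,-1],
])

```text
clock: 19.5
position: [0.6353, -0.0484, 0.0114]
ee_rot: [0.758, 0.652, 0.0, 0.0]
ft_force: [-4.3, 0.2, 8.5]
grip_width: 0.484
```

```bash
python3 -c "
from h import *
to((.6354,-.049,.0115))
p,d=viewer.camera('side')
cv2.imwrite('pics/s13.png',cv2.resize(p[170:320,285:435,::-1],None,fx=4,fy=4,interpolation=cv2.INTER_CUBIC))
"
```

```text
pos [ 0.6353 -0.0484  0.0114] jaw yaw -8.6 tilt 0.03 w 0.484 F [-4.3  0.2  8.5] t 19.5
(0.6354, -0.049, 0.0115) tool delta [-0.0006  0.0002 -0.0001] rows 1.0
```

View pics/s13.png

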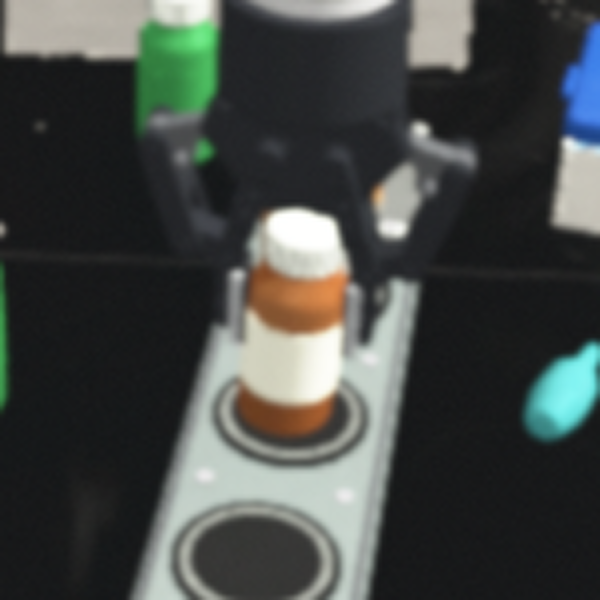

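Request:
move_arm([
  [0,0.0005,-0.001,0,0,0,-1],
  [0,0,0,0,0,0,0.15],
  [0,0,0,0,0,0,0.5],
  [0,0,0,0,0,0,1],
  [0,0,0,0,0,0,1],
  [0,0,-0.03,0,0,0,1],
  [0,0,-0.05,0,0,0,1],
  [0,0,-0.04,0,0,0,1],
  [0,0,0,0,0,0,1],
])

```text
clock: 20.68
position: [0.6376, -0.0484, 0.1352]
ee_rot: [0.758, 0.652, 0.002, 0.002]
ft_force: [-0.2, -0.6, -0.5]
grip_width: 1.004
```

```bash
python3 -c "
from h import *
to((.4392,-.3053,.13),(.4392,-.3053,.0))
p,d=viewer.camera('side')
cv2.imwrite('pics/s14.png',cv2.resize(p[170:320,285:435,::-1],None,fx=4,fy=4,interpolation=cv2.INTER_CUBIC))
W=cloud('side',d)
for X,z in(((.65,.046),.136),((.6354,-.049),.109)):
  m=(np.hypot(W[...,0]-X[0],W[...,1]-X[1])<.04)&(abs(W[...,2]-z)<.006);print(m.sum(),W[m].mean(0).round(4))
"
```

```text
pos [ 0.6376 -0.0484  0.1352] jaw yaw -8.6 tilt 0.34 w 1.004 F [-0.2 -0.6 -0.5] t 20.675
(0.4392, -0.3053, 0.13) tool delta [-0.2837 -0.1577  0.0042] rows 6.0
(0.4392, -0.3053, 0.0) tool delta [-0.     -0.0008  0.13  ] rows 3.0
191 [0.6478 0.0461 0.1349]
225 [ 0.6325 -0.048   0.1085]
```

View pics/s14.png

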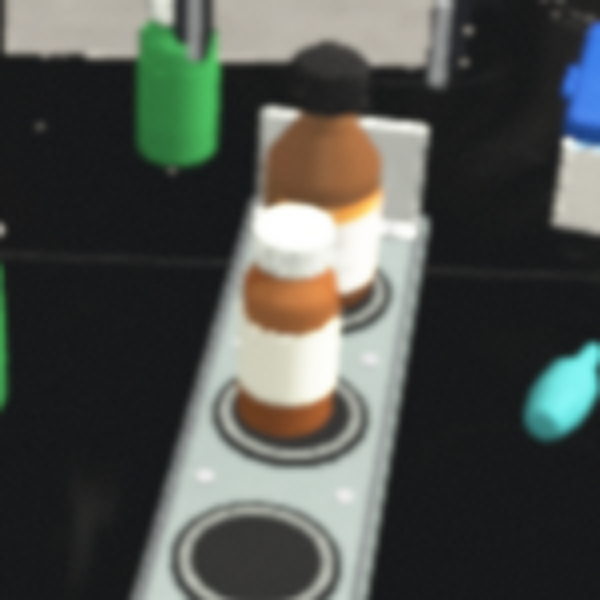

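The amber bottle is upright on seat b, within about 2.5 mm of centre. Next is the 75 mm bottle.

Request:
move_arm([
  [-0.025,-0.014,0,0,0,0,1],
  [-0.04,-0.022,0,0,0,0,1],
  [-0.048,-0.027,0,0,0,0,1],
  [-0.048,-0.027,0,0,0,0,1],
  [-0.048,-0.027,0,0,0,0,1],
  [-0.042,-0.023,0,0,0,0,1],
  [-0.0325,-0.0177,0,0,0,0,1],
  [0,0,0.03,0,0,0,1],
  [0,0,0,0,0,0,1],
  [0,0,0,0,0,0,1],
])

```text
clock: 21.98
position: [0.4376, -0.3047, 0.1018]
ee_rot: [0.758, 0.652, 0.0, -0.0]
ft_force: [-0.5, 0.4, 0.4]
grip_width: 1.003
```

```bash
python3 -c "
from h import *
to((.4392,-.3053,.013))
p,d=viewer.camera('side')
cv2.imwrite('pics/s15.png',cv2.resize(p[250:450,120:320,::-1],None,fx=3,fy=3,interpolation=cv2.INTER_CUBIC))
"
```

```text
pos [ 0.4376 -0.3047  0.1018] jaw yaw -8.5 tilt 0.03 w 1.003 F [-0.5  0.4  0.4] t 21.975
(0.4392, -0.3053, 0.013) tool delta [-0.0004  0.0017  0.0888] rows 2.0
```

View pics/s15.png

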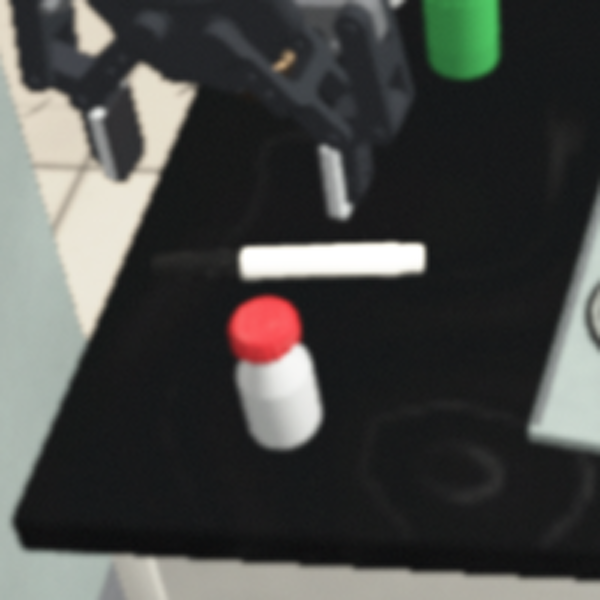

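The open fingers straddle the line above the red cap (crop (265,325)), with no obstacle nearby.

Request:
move_arm([
  [0,0.0015,0.02,0,0,0,1],
  [0,0,0.03,0,0,0,1],
  [0,0,0.02,0,0,0,1],
  [0,0,0.013,0,0,0,1],
  [0,0,0.006,0,0,0,1],
  [0,0,0,0,0,0,0.3],
  [0,0,0,0,0,0,-0.1],
  [0,0,0,0,0,0,-1],
  [0,0,0,0,0,0,-1],
  [0,0,0,0,0,0,-1],
])

```text
clock: 23.28
position: [0.4392, -0.306, 0.0132]
ee_rot: [0.758, 0.652, 0.0, 0.001]
ft_force: [-1.1, 0.3, 5.7]
grip_width: 0.313
```

Request:
move_arm([
  [0,0,0,0,0,0,-1],
  [0,0,0,0,0,0,-1],
])

```text
clock: 23.52
position: [0.4392, -0.3059, 0.0132]
ee_rot: [0.758, 0.652, 0.0, 0.001]
ft_force: [-0.4, 0.6, 5.4]
grip_width: 0.312
```

```bash
python3 -c "
from h import *
to((.4392,-.3053,.013))
p,d=viewer.camera('side')
cv2.imwrite('pics/s16.png',cv2.resize(p[250:450,120:320,::-1],None,fx=3,fy=3,interpolation=cv2.INTER_CUBIC))
"
```

```text
pos [ 0.4392 -0.3059  0.0132] jaw yaw -8.6 tilt 0.08 w 0.312 F [-0.4  0.6  5.4] t 23.525
(0.4392, -0.3053, 0.013) tool delta [ 0.0006 -0.0001  0.0002] rows 1.0
```

View pics/s16.png

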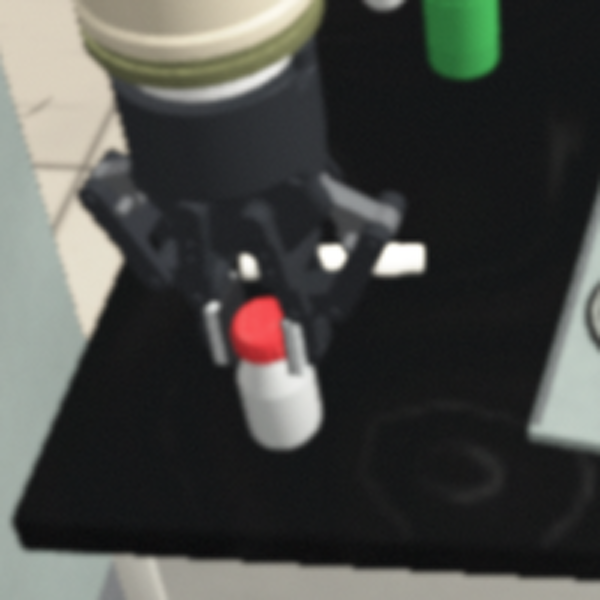

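The cap is gripped (opening 0.312 ≈ 27 mm) and the bottle is upright. Taking it to seat c.

Request:
move_arm([
  [0,0,-0.02,0,0,0,-1],
  [0,0,-0.04,0,0,0,-1],
  [0,0,-0.03,0,0,0,-1],
  [0,0,-0.01,0,0,0,-1],
  [0,0,0,0,0,0,-1],
])

```text
clock: 24.2
position: [0.4388, -0.3057, 0.113]
ee_rot: [0.758, 0.652, -0.0, 0.0]
ft_force: [0.2, 0.7, -0.6]
grip_width: 0.316
```

```bash
python3 -c "
from h import *
to((.6225,-.142,.113),(.6225,-.142,.0245))
"
```

```text
pos [ 0.4388 -0.3057  0.113 ] jaw yaw -8.6 tilt 0.06 w 0.316 F [ 0.2  0.7 -0.6] t 24.2
(0.6225, -0.142, 0.113) tool delta [ 1.894e-01  1.571e-01 -1.000e-04] rows 5.0
(0.6225, -0.142, 0.0245) tool delta [ 0.0001 -0.0001  0.0885] rows 2.0
```

Request:
move_arm([
  [0.02,0.017,0,0,0,0,-1],
  [0.035,0.029,0,0,0,0,-1],
  [0.04,0.033,0,0,0,0,-1],
  [0.04,0.033,0,0,0,0,-1],
  [0.033,0.027,0,0,0,0,-1],
  [0.0214,0.018,0,0,0,0,-1],
  [0,0,0.025,0,0,0,-1],
  [0,0,0.025,0,0,0,-1],
  [0,0,0,0,0,0,-1],
  [0,0,0,0,0,0,-1],
])

```text
clock: 25.45
position: [0.6224, -0.1417, 0.0628]
ee_rot: [0.758, 0.652, 0.0, -0.0]
ft_force: [0.4, 0.2, -0.5]
grip_width: 0.31
```

```bash
python3 -c "
from h import *
to((.6225,-.142,.0245))
"
```

```text
pos [ 0.6224 -0.1417  0.0628] jaw yaw -8.6 tilt 0.02 w 0.31 F [ 0.4  0.2 -0.5] t 25.45
(0.6225, -0.142, 0.0245) tool delta [-0.0003  0.0002  0.0383] rows 1.0
```

Request:
move_arm([
  [0,0,0.02,0,0,0,-1],
  [0,0,0.01,0,0,0,-1],
  [0,0,0.005,0,0,0,-1],
  [0,0,0.001,0,0,0,-1],
  [0,0,0,0,0,0,-1],
  [0,0,0,0,0,0,-1],
])

```text
clock: 26.2
position: [0.6226, -0.1419, 0.0269]
ee_rot: [0.758, 0.652, 0.0, 0.0]
ft_force: [-0.4, 0.2, -0.8]
grip_width: 0.306
```

Request:
move_arm([
  [0,0,0.001,0,0,0,-1],
  [0,0,0.001,0,0,0,-1],
  [0,0,0,0,0,0,-1],
])

```text
clock: 26.58
position: [0.6223, -0.1419, 0.0245]
ee_rot: [0.758, 0.652, 0.0, 0.0]
ft_force: [0.2, 0.9, -1.0]
grip_width: 0.309
```

```bash
python3 -c "
from h import *
to((.6225,-.142,.0245))
p,d=viewer.camera('side')
cv2.imwrite('pics/s17.png',cv2.resize(p[220:370,275:425,::-1],None,fx=4,fy=4,interpolation=cv2.INTER_CUBIC))
"
```

```text
pos [ 0.6223 -0.1419  0.0245] jaw yaw -8.6 tilt 0.01 w 0.309 F [ 0.2  0.9 -1. ] t 26.575
(0.6225, -0.142, 0.0245) tool delta [-0.0001  0.0002  0.    ] rows 1.0
```

View pics/s17.png

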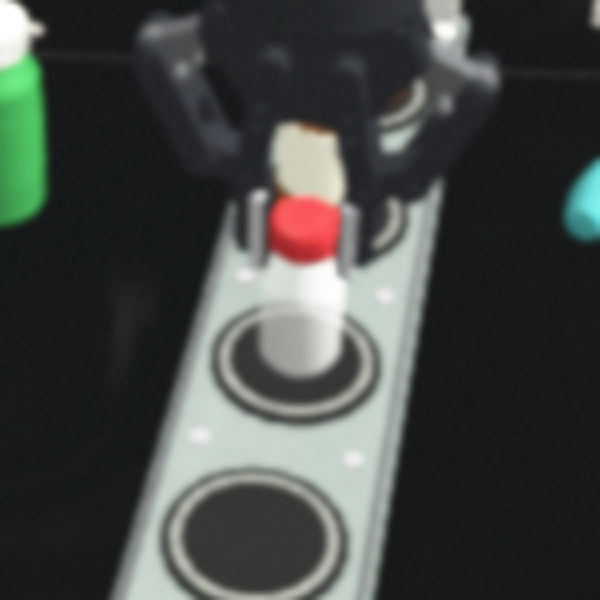

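It is centred on seat c: foot at about crop (300,360), ring centre (297,362). One more small step to make contact, then release.

Request:
move_arm([
  [0,0,0.001,0,0,0,-1],
  [0,0,0,0,0,0,-1],
])

```text
clock: 26.88
position: [0.6226, -0.1418, 0.0243]
ee_rot: [0.758, 0.652, 0.0, 0.0]
ft_force: [-1.9, 0.2, 6.2]
grip_width: 0.311
```

Request:
move_arm([
  [0,0,-0.001,0,0,0,-1],
  [0,0,0,0,0,0,-0.1],
  [0,0,0,0,0,0,0.3],
  [0,0,0,0,0,0,1],
  [0,0,0,0,0,0,1],
  [0,0,-0.03,0,0,0,1],
  [0,0,-0.05,0,0,0,1],
  [0,0,-0.03,0,0,0,1],
  [0,0,0,0,0,0,1],
])

```text
clock: 28.0
position: [0.6238, -0.1418, 0.1373]
ee_rot: [0.758, 0.652, 0.001, 0.002]
ft_force: [1.2, 0.4, -1.4]
grip_width: 0.997
```

Request:
move_arm([
  [0,0,0,0,0,-9.6,1],
  [0,0,0,0,0,-9.6,1],
  [0,0,0,0,0,-9.6,1],
  [0,0,0,0,0,-9.6,1],
  [0,0,0,0,0,-9.6,1],
  [0,0,0,0,0,0,1],
])

```text
clock: 28.75
position: [0.6218, -0.1419, 0.1334]
ee_rot: [0.428, 0.904, 0.0, -0.001]
ft_force: [-0.2, -0.2, 0.3]
grip_width: 1.0
```

```bash
python3 -c "
from h import *
to((.4302,.0167,.135),(.4302,.0167,-.009))
p,d=viewer.camera('side')
cv2.imwrite('pics/s18.png',cv2.resize(p[170:320,285:435,::-1],None,fx=4,fy=4,interpolation=cv2.INTER_CUBIC))
"
```

```text
pos [ 0.6218 -0.1419  0.1334] jaw yaw 39.3 tilt 0.09 w 1.0 F [-0.2 -0.2  0.3] t 28.75
(0.4302, 0.0167, 0.135) tool delta [ 0.2441 -0.0478 -0.0013] rows 5.0
(0.4302, 0.0167, -0.009) tool delta [-2.00e-04  1.00e-04  1.44e-01] rows 3.0
```

View pics/s18.png

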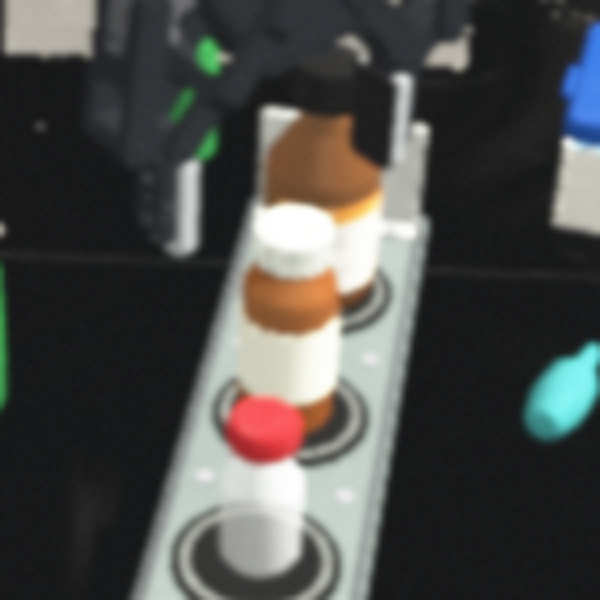

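Three bottles are seated: the red-capped one is at crop (262,490) on seat c. Now the vial, with the jaws turned square to the green bottle beside it.

Request:
move_arm([
  [0.03,-0.006,0,0,0,0,1],
  [0.045,-0.009,0,0,0,0,1],
  [0.05,-0.01,0,0,0,0,1],
  [0.05,-0.01,0,0,0,0,1],
  [0.04,-0.008,0,0,0,0,1],
  [0.029,-0.005,0,0,0,0,1],
  [0,0,0.02,0,0,0,1],
  [0,0,0,0,0,0,1],
  [0,0,0,0,0,0,1],
])

```text
clock: 29.92
position: [0.4306, 0.0164, 0.1149]
ee_rot: [0.428, 0.904, 0.0, -0.0]
ft_force: [0.1, 0.3, -0.3]
grip_width: 0.998
```

```bash
python3 -c "
from h import *
to((.4302,.0167,-.010))
p,d=viewer.camera('side')
cv2.imwrite('pics/s19.png',cv2.resize(p[130:330,160:360,::-1],None,fx=3,fy=3,interpolation=cv2.INTER_CUBIC))
"
```

```text
pos [0.4306 0.0164 0.1149] jaw yaw 39.3 tilt 0.04 w 0.998 F [ 0.1  0.3 -0.3] t 29.925
(0.4302, 0.0167, -0.01) tool delta [ 0.0004 -0.0002  0.1249] rows 3.0
```

View pics/s19.png

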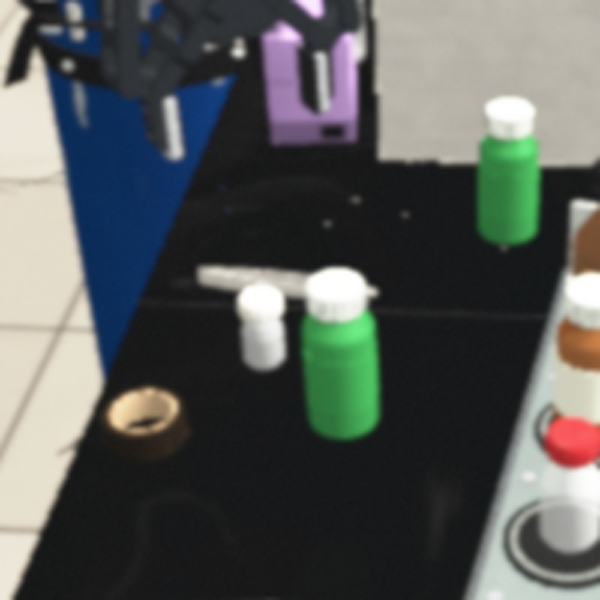

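Request:
move_arm([
  [0,0,0.03,0,0,0,1],
  [0,0,0.035,0,0,0,1],
  [0,0,0.03,0,0,0,1],
  [0,0,0.02,0,0,0,1],
  [0,0,0.01,0,0,0,1],
  [0,0,0,0,0,0,1],
  [0,0,0,0,0,0,1],
])

```text
clock: 30.85
position: [0.4311, 0.0163, -0.0097]
ee_rot: [0.428, 0.904, 0.0, 0.001]
ft_force: [-0.1, 0.2, -0.1]
grip_width: 0.999
```

Request:
move_arm([
  [0,0,0,0,0,0,0.2],
  [0,0,0,0,0,0,-0.1],
  [0,0,0,0,0,0,-1],
  [0,0,0,0,0,0,-1],
  [0,0,0,0,0,0,-1],
  [0,0,0,0,0,0,-1],
])

```text
clock: 31.6
position: [0.4307, 0.0162, -0.0102]
ee_rot: [0.428, 0.904, -0.0, 0.0]
ft_force: [-2.5, -0.6, 5.3]
grip_width: 0.284
```

```bash
python3 -c "
from h import *
to((.4302,.0167,-.010))
p,d=viewer.camera('side')
cv2.imwrite('pics/s20.png',cv2.resize(p[130:330,160:360,::-1],None,fx=3,fy=3,interpolation=cv2.INTER_CUBIC))
"
```

```text
pos [ 0.4307  0.0162 -0.0102] jaw yaw 39.4 tilt 0.03 w 0.284 F [-2.5 -0.6  5.3] t 31.6
(0.4302, 0.0167, -0.01) tool delta [ 0.0007 -0.0001 -0.0002] rows 1.0
```

View pics/s20.png

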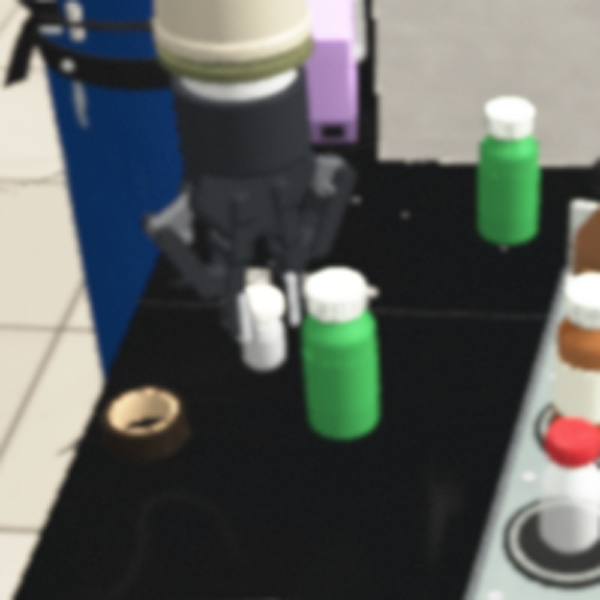

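The vial is gripped (0.284 ≈ 24 mm) and the green bottle hasn't moved. Lifting and turning the jaws back.

Request:
move_arm([
  [0,0,-0.02,0,0,0,-1],
  [0,0,-0.04,0,0,0,-1],
  [0,0,-0.05,0,0,0,-1],
  [0,0,-0.03,0,0,0,-1],
  [0,0,0,0,0,9.6,-1],
  [0,0,0,0,0,9.6,-1],
  [0,0,0,0,0,9.6,-1],
  [0,0,0,0,0,9.6,-1],
  [0,0,0,0,0,9.6,-1],
  [0,0,0,0,0,0,-1],
])

```text
clock: 32.9
position: [0.4302, 0.0163, 0.1294]
ee_rot: [0.758, 0.652, -0.0, 0.0]
ft_force: [-1.1, 0.8, -0.3]
grip_width: 0.281
```

```bash
python3 -c "
from h import *
to((.608,-.236,.13),(.608,-.236,.001))
"
```

```text
pos [0.4302 0.0163 0.1294] jaw yaw -8.6 tilt 0.01 w 0.281 F [-1.1  0.8 -0.3] t 32.9
(0.608, -0.236, 0.13) tool delta [-0.2231  0.2133 -0.0006] rows 6.0
(0.608, -0.236, 0.001) tool delta [0.    0.    0.129] rows 3.0
```

Request:
move_arm([
  [-0.02,0.019,0,0,0,0,-1],
  [-0.035,0.034,0,0,0,0,-1],
  [-0.04,0.038,0,0,0,0,-1],
  [-0.04,0.038,0,0,0,0,-1],
  [-0.04,0.038,0,0,0,0,-1],
  [-0.03,0.029,0,0,0,0,-1],
  [-0.018,0.0173,0,0,0,0,-1],
  [0,0,0.03,0,0,0,-1],
  [0,0,0,0,0,0,-1],
  [0,0,0,0,0,0,-1],
])

```text
clock: 34.15
position: [0.6081, -0.2358, 0.1004]
ee_rot: [0.758, 0.653, 0.0, 0.0]
ft_force: [0.6, -0.6, 0.1]
grip_width: 0.283
```

```bash
python3 -c "
from h import *
to((.608,-.236,.001))
"
```

```text
pos [ 0.6081 -0.2358  0.1004] jaw yaw -8.5 tilt 0.03 w 0.283 F [ 0.6 -0.6  0.1] t 34.15
(0.608, -0.236, 0.001) tool delta [-0.0002 -0.0001  0.0994] rows 2.0
```

Request:
move_arm([
  [0,0,0.03,0,0,0,-1],
  [0,0,0.035,0,0,0,-1],
  [0,0,0.02,0,0,0,-1],
  [0,0,0.008,0,0,0,-1],
  [0,0,0.004,0,0,0,-1],
  [0,0,0,0,0,0,-1],
  [0,0,0,0,0,0,-1],
])

```text
clock: 35.02
position: [0.6084, -0.2362, 0.0034]
ee_rot: [0.758, 0.652, 0.0, 0.001]
ft_force: [1.1, -0.5, 0.6]
grip_width: 0.285
```

Request:
move_arm([
  [0,0,0.001,0,0,0,-1],
  [0,0,0.001,0,0,0,-1],
  [0,0,0,0,0,0,-1],
])

```text
clock: 35.4
position: [0.6081, -0.2362, 0.001]
ee_rot: [0.758, 0.652, 0.0, 0.0]
ft_force: [-0.9, 0.2, 4.0]
grip_width: 0.286
```

```bash
python3 -c "
from h import *
to((.608,-.236,.001))
p,d=viewer.camera('side')
cv2.imwrite('pics/s21.png',cv2.resize(p[260:410,265:415,::-1],None,fx=4,fy=4,interpolation=cv2.INTER_CUBIC))
"
```

```text
pos [ 0.6081 -0.2362  0.001 ] jaw yaw -8.6 tilt 0.04 w 0.286 F [-0.9  0.2  4. ] t 35.4
(0.608, -0.236, 0.001) tool delta [ 0.0002 -0.0001 -0.    ] rows 1.0
```

View pics/s21.png

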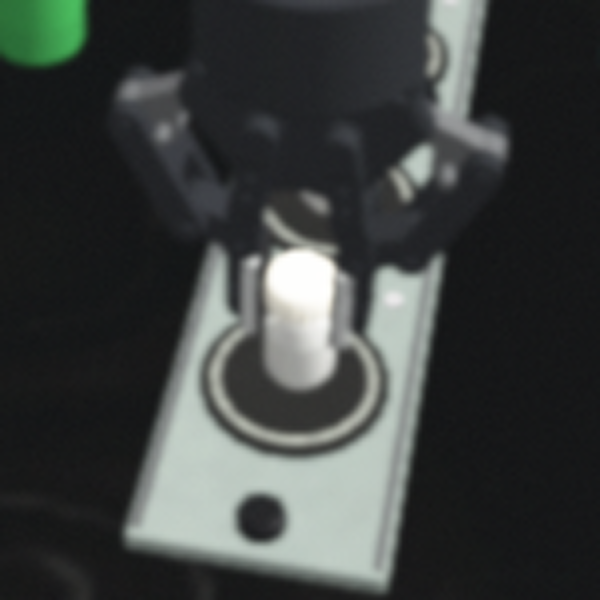

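Request:
move_arm([
  [0,0,-0.0005,0,0,0,-1],
  [0,0,0,0,0,0,-0.1],
  [0,0,0,0,0,0,0.3],
  [0,0,0,0,0,0,1],
  [0,0,0,0,0,0,1],
  [0,0,-0.03,0,0,0,1],
  [0,0,-0.05,0,0,0,1],
  [0,0,-0.05,0,0,0,1],
])

```text
clock: 36.45
position: [0.6076, -0.236, 0.1323]
ee_rot: [0.758, 0.652, -0.0, -0.0]
ft_force: [0.5, -1.0, 0.2]
grip_width: 1.001
```

Request:
move_arm([
  [-0.03,-0.05,0,0,0,0,1],
  [-0.03,-0.05,0,0,0,0,1],
  [-0.04,-0.045,0,0,0,0,1],
  [-0.05,-0.025,0,0,0,0,1],
  [-0.05,-0.02,0,0,0,0,1],
  [-0.05,-0.02,0,0,0,0,1],
  [0,0,0,0,0,0,1],
])

```text
clock: 37.33
position: [0.359, -0.456, 0.1304]
ee_rot: [0.761, 0.649, -0.001, -0.0]
ft_force: [-0.1, 0.2, -0.6]
grip_width: 1.001
```

```bash
python3 -c "
from h import *
to()
for n in('top','side'):
  p,d=viewer.camera(n);np.savez(n+'9.npz',p=p,d=d)
  q=p[150:260,220:450] if n=='top' else p[130:400,270:440]
  q=cv2.resize(q,None,fx=3.4 if n=='top' else 2.2,fy=3.4 if n=='top' else 2.2,interpolation=cv2.INTER_CUBIC)
  cv2.imwrite(f'pics/{n}9.png',q[:,:,::-1])
"
```

```text
pos [ 0.359  -0.456   0.1304] jaw yaw -9.1 tilt 0.07 w 1.001 F [-0.1  0.2 -0.6] t 37.325
```

View pics/top9.png

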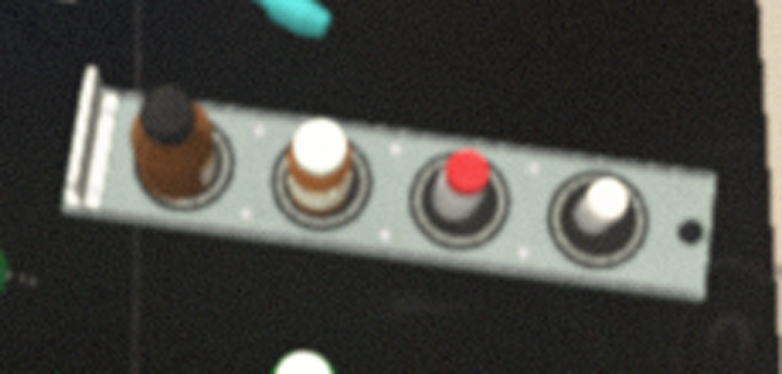

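View pics/side9.png

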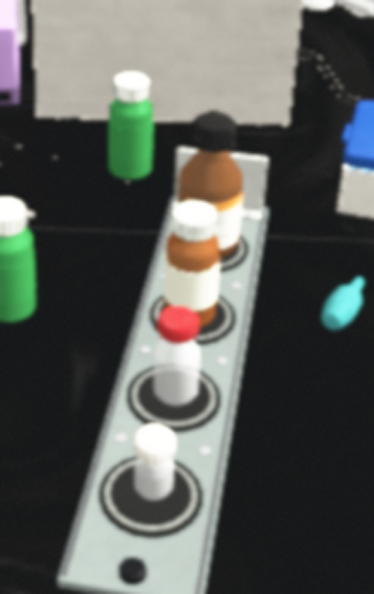

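```bash
cat > meas.py <<'E'
from h import *
import sys
k=sys.argv[1]
seats={'125':(.6504,.0441),'98':(.6359,-.0498),'75':(.6216,-.1435),'52':(.6074,-.2378)}
H={'125':.136,'98':.109,'75':.086,'52':.063}
for n in('top','side'):
    f=np.load(n+k+'.npz');W=cloud(n,f['d'])
    for b,z in H.items():
        s=seats[b];m=(np.hypot(W[...,0]-s[0],W[...,1]-s[1])<.04)&(abs(W[...,2]-z)<.006)
        if m.sum()<5: print(n,b,'few',m.sum());continue
        vs,us=np.nonzero(m);(u,v),r=cv2.minEnclosingCircle(np.stack([us,vs],1).astype(np.float32))
        P=W[m].mean(0); print(n,b,m.sum(),'cloud',P.round(4),'ray',ray(n,u,v,z).round(4)[:2],'d',((P[:2]-s)*1000).round(1))
    # whole body column cloud by height
    for b in H:
        s=seats[b];m=(np.hypot(W[...,0]-s[0],W[...,1]-s[1])<.045)&(W[...,2]>.016)&(W[...,2]<.04)
        P=W[m]; print(n,b,'low',m.sum(), P.min(0).round(3),P.max(0).round(3))
E
python3 meas.py 9
python3 - <<'E'
from h import *
# seats depth-based from initial clouds: points of ring plane; rail edges
for n in('top','side'):
    f=np.load(n+'0.npz');W=cloud(n,f['d']);g=cv2.cvtColor(f['p'],cv2.COLOR_RGB2GRAY)
    for s in((.6504,.0441),(.6359,-.0498),(.6216,-.1435),(.6074,-.2378)):
        m=(np.hypot(W[...,0]-s[0],W[...,1]-s[1])<.045)&(g<70)
        m=cv2.morphologyEx(m.astype(np.uint8),cv2.MORPH_OPEN,np.ones((3,3)))
        _,l,st,ce=cv2.connectedComponentsWithStats(m);i=1+st[1:,4].argmax();mm=l==i
        print(n,st[i],ce[i].round(1),'cloud',np.median(W[mm],0).round(4),W[mm].mean(0).round(4),'ray',ray(n,*ce[i],.011).round(4))
E
```

```text
top 125 201 cloud [0.6475 0.0467 0.135 ] ray [0.6471 0.0464] d [-2.9  2.6]
top 98 173 cloud [ 0.6322 -0.0474  0.1086] ray [ 0.6321 -0.0474] d [-3.7  2.4]
top 75 129 cloud [ 0.6213 -0.1424  0.0849] ray [ 0.6211 -0.1421] d [-0.3  1.1]
top 52 102 cloud [ 0.6079 -0.2352  0.0618] ray [ 0.6076 -0.2346] d [0.5 2.6]
top 125 low 61 [0.622 0.018 0.016] [0.648 0.071 0.039]
top 98 low 49 [ 0.603 -0.08   0.016] [ 0.667 -0.021  0.04 ]
top 75 low 43 [ 0.602 -0.167  0.016] [ 0.648 -0.121  0.039]
top 52 low 55 [ 0.575 -0.262  0.016] [ 0.623 -0.215  0.038]
side 125 191 cloud [0.6477 0.0459 0.135 ] ray [0.6478 0.0454] d [-2.7  1.8]
side 98 226 cloud [ 0.6325 -0.0482  0.1086] ray [ 0.6325 -0.0503] d [-3.4  1.6]
side 75 210 cloud [ 0.6219 -0.1425  0.0851] ray [ 0.6219 -0.1447] d [0.3 1. ]
side 52 235 cloud [ 0.6081 -0.2353  0.0623] ray [ 0.6078 -0.2364] d [0.7 2.5]
side 125 low 87 [0.656 0.024 0.016] [0.675 0.049 0.04 ]
side 98 low 148 [ 0.613 -0.066  0.017] [ 0.653 -0.048  0.04 ]
side 75 low 208 [ 0.608 -0.155  0.016] [ 0.639 -0.139  0.04 ]
side 52 low 187 [ 0.597 -0.244  0.016] [ 0.621 -0.228  0.04 ]
t
[... 308 characters left out ...]
  0.0116] [ 0.6215 -0.1436  0.0114] ray [ 0.6216 -0.1437  0.011 ]
top [386 205  20  20 329] [395.5 214.2] cloud [ 0.607  -0.2377  0.0117] [ 0.6068 -0.2376  0.0117] ray [ 0.6069 -0.2377  0.011 ]
side [353 235  24  14 269] [364.5 241.6] cloud [0.6502 0.047  0.0122] [0.6496 0.0472 0.0122] ray [0.6497 0.0488 0.011 ]
side [344 265  27  17 358] [357.2 272.7] cloud [ 0.6349 -0.0467  0.0122] [ 0.6352 -0.0468  0.0121] ray [ 0.6352 -0.0456  0.011 ]
side [334 300  30  20 478] [348.3 309.6] cloud [ 0.6202 -0.1407  0.0122] [ 0.6206 -0.1408  0.0121] ray [ 0.6206 -0.1398  0.011 ]
side [322 342  33  26 687] [338.1 354.2] cloud [ 0.6066 -0.2348  0.0122] [ 0.6066 -0.2347  0.0122] ray [ 0.6066 -0.2339  0.011 ]
```

```bash
python3 - <<'E'
from h import *
seat={'top':[(.6502,.0443,27),(.6357,-.0497,21),(.6215,-.1436,16),(.607,-.2377,12)],'side':[(.6497,.0488,27),(.6352,-.0456,21),(.6207,-.1398,16),(.6066,-.2339,12)]}
a=np.linspace(0,2*np.pi,60)
out=[]
for n,(r0,r1,c0,c1) in(('top',(180,230,255,415)),('side',(225,375,300,390))):
    p=np.load(n+'9.npz')['p'];S=5 if n=='top' else 4
    q=cv2.resize(p[r0:r1,c0:c1],None,fx=S,fy=S,interpolation=cv2.INTER_CUBIC)
    for x,y,r in seat[n]:
        pts=np.array([proj(n,(x+r/1e3*np.cos(t),y+r/1e3*np.sin(t),.011)) for t in a])
        pts=((pts-[c0,r0]+.5)*S).astype(np.int32);cv2.polylines(q,[pts],True,(255,255,0),1)
    cv2.imwrite(f'pics/{n}ov.png',q[:,:,::-1])
E
```

```text
(no output)
```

View pics/topov.png

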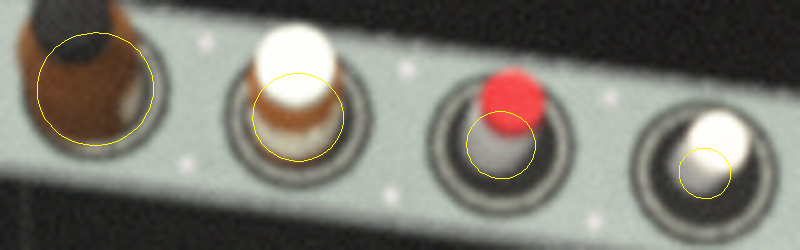

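View pics/sideov.png

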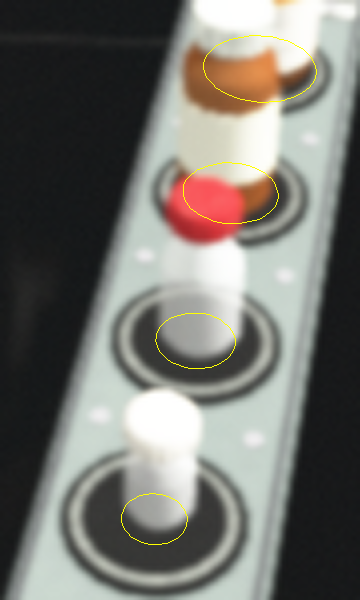

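```bash
python3 -c "
from h import *
to(); print(manip.hand_in())"
```

```text
pos [ 0.3627 -0.4518  0.1309] jaw yaw -8.7 tilt 0.03 w 0.998 F [ 0.3  1.1 -0.3] t 37.425
the job is handed in; nothing more can be done
None
```

All four bottles are on the rail in height order from the white end stop: 125 mm (brown) on seat a, 98 mm (amber) on b, 75 mm (red cap) on c and the 52 mm vial on d. I handed the job in at 37.4 s. Nothing was knocked over, the green bottles were left alone, and the arm was clear of everything.

**First grasp missed:** The first grasp of the brown bottle shut above its cap, because the real fingertips were about 40 mm higher than the reported position. I measured that offset in the side view, allowed for it from then on, and did not disturb the bottle.

**Last checks:**
- **Upright:** both cameras showed all four standing upright.
- **Centring:** cap positions in both cameras came out within about 4.5 mm of the seat centres. The amber bottle was about 3 mm off across the rail and the vial about 3 mm off along it.
- **Disagreement:** the two cameras differed by 3–4 mm on where the seats are along the rail. In the side view alone, the vial's foot looked 5–6 mm towards the stop and the red-capped bottle's about 5 mm. I judged this well inside the 70 mm seats and did not re-place them.

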